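# Move a freshly painted front panel to the drying rack with a spatula

### The arm

A 6-joint arm with a two-finger parallel gripper is mounted at the origin on the work surface. World frame = base frame: x ahead of the robot, y to its left, z up, the work surface at z = 0. Lengths are in m, angles in degrees, forces in N, time in s.
With the tool pointing down it reaches from about 0.4 to 0.825 m from the base axis. Payload 7 kg.
Tool frame: the origin (TCP) lies midway between the tips of the shut fingers; the grasp point (between the pads) lies 19 mm behind it; z points along the fingers, y is the line along which they close (so a half turn about z gives the same grasp; the last joint's range is limited). The gripper opens to 88 mm and grips with 3 to 60 N. Pads are 19 mm wide; open, the fingers measure 130 mm over their backs; the gripper's body (78 mm by 193 mm) begins 47 mm behind the grasp point.
Start: joints at [-51.446, 20.546, 0.682, 0, -70.136, -16.507], TCP at [0.253, -0.626, 0.199] pointing down, gripper open.
Joint ranges: [-176.03, 176.03], [-82.01, 121.73], [-58.28, 71.71], [-173.87, 95.51], [-174.79, -0.11], [-173.66, 173.66]. Speed limits (degrees/s): [136.94, 136.94, 172.46, 180, 180, 180].

### API

Orientations are given as [roll, pitch, yaw] about the fixed x, y, z axes, in that order (R = Rz(yaw) Ry(pitch) Rx(roll)).
In Python, from plant import get_state, optics, order gives the robot as it stands. The module is installed in compiled form; this text tells all that it offers.
- The arm moves only by the tool send_rows, never from a script. Its argument "moves" is a list of rows, each an object with "slide": the shift along the tool's x, y, z as a fraction of full scale, a list of three; "turn": the turn about the tool's z as a fraction of full scale; "gripper": the opening, from 0 (shut) to 1 (fully open). A call has exactly 5 rows; each row is the pose to reach, as a shift and turn from the pose commanded when the call began, along the tool's axes at that moment; what a row does not reach only later rows make up. Full scale, the value 1, is 150 mm for a shift and 90 degrees for a turn. A row lasts 1/12 s, in which the tool goes at most 41.7 mm and 7.16 degrees, less where a joint would pass 70% of its speed; a pose out of reach is approached as far as the arm can. A call with a number of a shift or a turn outside -1 to 1 is refused whole. A call with a gripper value outside its range is refused whole. The fingers move at their own pace and stop on an object; "newtons" is the grip in N (left out, the last holds). Time passes only in rows, so rows that repeat a pose let the fingers close, or fill a call up. It gives the time, the measured TCP pose, the force, the opening and the grip force at its end, in the units of the state.
- get_state(): the state, without advancing time (a new reading comes with each control period).
- optics.capture(name): name is "scene" or "top" or "wrist"; returns a dict with "img" (384x512x3 uint8, red, green, blue), "intrinsics" (3x3 intrinsics, pixels), "dist" ([k1, k2, p1, p2, k3] as OpenCV has them; the pictures are not rectified), "origin" and "attitude" of the camera in the world. Camera axes: x right, y down, z forward; pixel columns grow to the right and rows downward; lengths in m; the calibration is good to about 2 mm. A picture is of the moment at which its call begins. There is no depth.
- order.close_job(): hands the job in; it is judged then, once.
Trained networks look in the newest picture that a camera, given by its name, has taken for a name from the list of things; names that differ only in an ending like _2 or _b are one class to them, and where a whole thing is asked for, a point or a joint stands for the part that bears it (a point fixed in the world has none). Each returns a list of dicts, best first, with "p" (0 to 1); they miss things now and then, are a little off and sometimes report something else, mostly with a low value. They report only what shows in the picture. A call takes as long as a camera call. They do not tell look-alikes from the thing itself.
- optics.look_for(camera, name): "location" ([x, y, z] in m, in world coordinates, good to about 4 mm: the middle of the surface that is visible of it).
The state is a dict: "time_s": time; "joints": joint angles; "qd": joint speeds; "joint_torque": joint torques, N m; "tcp_pos": TCP position; "eef_rot": TCP orientation; "contact_force": force on the tool from outside, world axes, zero at the start; "moment": the same for the moment, N m; "gripper_width": finger opening in m; "gripper_force": force on a finger pad.
Only numpy, scipy, OpenCV 4.12 (cv2) and the standard library are available. Lean on these libraries where they do the work, as an engineer would, in place of code of your own. Each camera call takes 0.05 s, during which the arm holds its last target. There are 200 camera calls.

### The job

The front panel on the wooden spray board has just been painted, so nothing of the robot may touch it: take the cranked spatula from its rest, slide its blade under the panel between the two battens, lift it off level, and leave it lying flat and square across both rails of the drying rack. Then lay the spatula back in both forks of its rest, and only after that flip the lever of the switch box fully over to turn the fan on. Do not drop or tip the panel, and leave everything else on the bench alone.

Things in the scene. Friction and masses are not known exactly. Their poses are not given: they have to be found in the camera images.
- panel: grey-painted aluminium front panel, flat plate 84 (x) by 120 (y) by 4 mm, 110 g, with a window 22 by 52 mm centred 14 mm to +x of the middle and three dark screw marks in a row on the other side; origin at the centre of its underside. It lies level across the two battens of the spray board, its long side bridging them
- stand: fixed pine spray board 150 by 150 by 10 mm with two pine battens, 100 mm long along its x, 16 mm wide and 16 mm tall, centred at y = +50 and -50 mm: between them an 84 mm wide channel, open at both ends, under the panel. Its -x side faces the robot. Origin at the centre of the board's underside
- stand_top (a point): point midway between the battens at the height of their tops (26 mm above the bench), where the panel's underside rests; the channel below it is 16 mm high; same axes as the spray board
- rack: fixed drying rack: dark base plate 150 (x) x 130 (y) x 6 mm, four thin posts carrying two bright steel rails, 130 mm long along x, 8 x 8 mm, centred at y = +47 and -47 mm: 86 mm clear between them, nothing in between above the base plate, both ends open. Rail tops 60 mm above the bench. Its -x side faces the robot. Origin: centre of the base's underside
- rack_top (a point): point midway between the rails at the height of their tops, where the centre of the panel's underside should come to rest; same axes as the rack
- spatula: cranked spatula, 120 g, level in its rest, handle towards the robot. Steel blade 104 (x) x 56 (y) x 2.5 mm; 14 mm wide neck sloping up from the blade's rear (x -50 mm) to the handle; light wooden handle 18 x 18 mm, from x -85 to -205 mm, its midline 50 mm above the blade's underside. Origin: centre of the blade's underside (19 mm above the bench in the rest); x to the tip, z up
- spatula_grip (a point): centre of the spatula's handle, where to grip it across y (18 mm wide), 145 mm behind the blade's centre and 50 mm above the blade's underside
- spatula_tip (a point): middle of the blade's front edge, 52 mm ahead of the blade's centre
- rest: fixed black tool rest: base 130 (x) x 70 (y) x 8 mm, two upright forks, 8 mm thick, at x = +42 and -42 mm; each carries the handle's underside 60 mm above the bench between prongs 32 mm apart that rise to 74 mm. Fingers go down between the forks (76 mm clear). Origin: centre of the base's underside; x is the way the spatula points
- rest_seat (a point): where the centre of the handle (spatula_grip) is when the spatula lies in its rest: middle of the rest, 69 mm above the bench; same axes as the rest
- fan_switch_base: grey switch box 70 (x) by 50 (y) by 25 mm for the fan, fixed to the bench at the left, with a black-tipped toggle lever on top; origin at the centre of its underside; its x axis is the direction in which the lever is pushed to switch on
- fan_switch (a joint): the toggle lever: about 0 rad (leaning to the box's -x, towards the robot) is off, 1.0 rad (leaning to +x, away) is fully on; it stays where it is left
- fan_switch_tip (a point): centre of the 26 mm black ball at the tip of the toggle lever, 70 mm from the hinge (which lies 22 mm above the bench at the box's centre), so about 83 mm above the bench when off or on
- screwdriver: bystander: screwdriver lying on the bench, origin below its middle
- tape_roll: bystander: roll of paper tape lying flat, 84 mm across, 24 mm high
- paint_tin: bystander: small upright paint tin, 56 mm across, 60 mm high
- enclosure: bystander: open grey instrument case 65 by 100 by 32 mm lying on the bench
- sanding_block: bystander: cork sanding block 90 by 50 by 30 mm
- screw_dish: bystander: small steel dish 70 mm across, 25 mm high
- rotary_tool: bystander: grey rotary hand tool, about 185 mm long and 44 mm thick, lying on the bench
There are look-alikes about, which are no part of the job. Of the things that look like the stand, take the one that is farthest from the robot's base at the start. Leave any purple look-alike of the fan_switch_base alone.

How it is judged:
By the outcome, as a careful person would: the job done as asked, in the order asked, and still so for the second after the job is handed in, with the robot touching nothing.
It also fails if it takes over 67 s, if anything falls off the work surface, if the arm or the gripper's body presses on something with over 40 N, if the wrist force passes 120 N, or if a joint passes its speed limit or range.

## Working session

There is one attempt and no reset: what is moved stays moved. The work goes in short steps, Python scripts to look and compute and a tool call to move; the robot and the scene stay as the last step left them, time stands still between calls to the robot, and variables do not carry over. Pictures are saved under pics/ and viewed, at most 10 in all, crops included, and the job is handed in when it is done.

Besides the shell and the picture viewer there is one more tool, called after "Call:" in YAML: its name, and indented under it one key for each argument. send_rows: Moves the arm, as the interface text tells. Shift numbers are shares of 150 mm and turn numbers shares of 90 degrees, none past 1 either way. Its arguments: {"type":"object","properties":{"moves":{"type":"array"},"newtons":{"type":"number"}},"required":["moves"]}

```bash
mkdir -p pics
python3 - <<'E'
from plant import get_state, optics, order
import cv2,numpy as np,pickle
s=get_state(); print({k:np.round(v,3).tolist() for k,v in s.items()})
for c in ["scene","top"]:
    d=optics.capture(c); pickle.dump(d,open(c+".pkl","wb"))
    cv2.imwrite(f"pics/{c}0.png",d["img"][:,:,::-1]); print(c,d["intrinsics"],d["dist"],d["origin"],d["attitude"])
    for n in ["panel","stand","rack","spatula","spatula_grip","rest","fan_switch_base","fan_switch_tip"]:
        print(n,[(np.round(r["location"],3).tolist(),round(r["p"],2)) for r in optics.look_for(c,n)][:4])
E
```

```text
{'time_s': 0.0, 'joints': [-51.446, 20.589, 0.632, -0.021, -70.134, -16.507], 'qd': [-0.047, 0.02, -0.009, -0.071, 0.002, -0.12], 'joint_torque': [0.0, -58.271, 29.305, 6.997, 0.007, -0.0], 'tcp_pos': [0.253, -0.625, 0.198], 'eef_rot': [179.908, -0.007, -157.96], 'contact_force': [-0.227, 1.007, 0.596], 'moment': [-0.017, 0.011, -0.027], 'gripper_force': 0.0, 'gripper_width': 0.088}
scene [[372.36315918   0.         254.14068067]
 [  0.         372.36315918 192.11394229]
 [  0.           0.           1.        ]] [-0.11537103  0.          0.          0.          0.        ] [ 0.9753725  -0.55176199  1.13450078] [-144.9744619    -0.76533311   44.55192524]
panel [([0.598, -0.243, 0.03], 0.92)]
stand [([0.184, -0.313, 0.011], 0.95), ([0.639, -0.246, 0.007], 0.74), ([0.4, -0.32, 0.027], 0.48)]
rack [([0.634, 0.247, 0.001], 0.72), ([0.585, 0.016, 0.022], 0.45), ([0.636, -0.248, 0.008], 0.22)]
spatula [([0.585, 0.019, 0.019], 0.65), ([0.472, 0.006, 0.007], 0.23)]
spatula_grip [([0.584, 0.013, 0.022], 0.79), ([0.634, 0.242, 0.001], 0.68)]
rest [([0.474, 0.004, 0.008], 0.77)]
fan_switch_base
[... 288 characters left out ...]
 1.        ]] [-0.10367184  0.          0.          0.          0.        ] [0.35701178 0.01421238 1.27083137] [-175.41863301   -1.46864215  -91.19690008]
panel [([0.594, -0.241, 0.031], 0.63)]
stand [([0.612, -0.233, 0.012], 0.77), ([0.204, -0.342, 0.012], 0.68), ([0.588, 0.018, 0.021], 0.44)]
rack [([0.624, 0.238, 0.006], 0.6), ([0.579, 0.431, 0.031], 0.59)]
spatula [([0.591, 0.019, 0.02], 0.65)]
spatula_grip [([0.592, 0.018, 0.024], 0.7)]
rest [([0.471, 0.013, 0.007], 0.77)]
fan_switch_base [([0.268, 0.298, 0.024], 0.66), ([0.423, 0.379, 0.023], 0.58)]
fan_switch_tip [([0.427, 0.374, 0.022], 0.67), ([0.238, 0.303, 0.09], 0.44), ([0.556, -0.442, 0.039], 0.28), ([0.59, 0.018, 0.021], 0.17)]
```

Run:
```python
import cv2
for c in ["scene","top"]:
    im=cv2.imread(f"pics/{c}0.png"); cv2.imwrite(f"pics/{c}0b.png",cv2.resize(im,(800,600),interpolation=cv2.INTER_CUBIC))
```

```text
(no output)
```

View pics/scene0b.png

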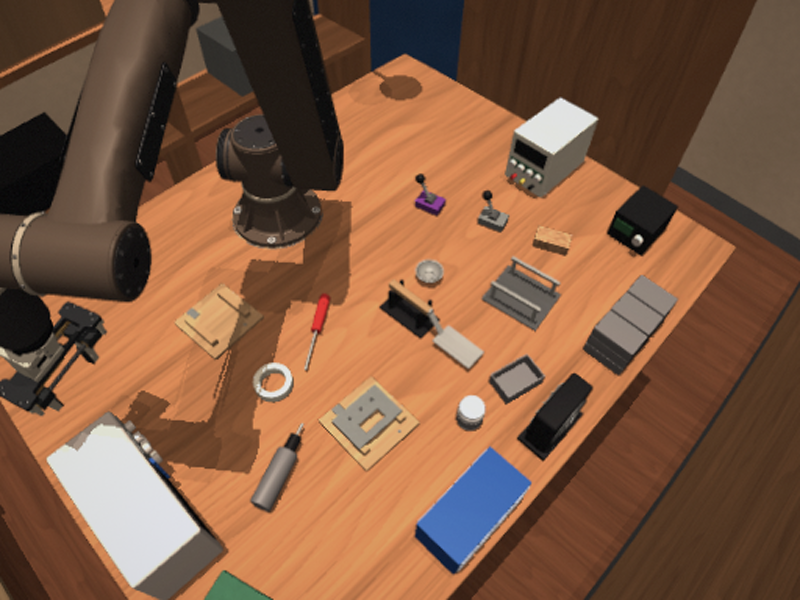

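View pics/top0b.png

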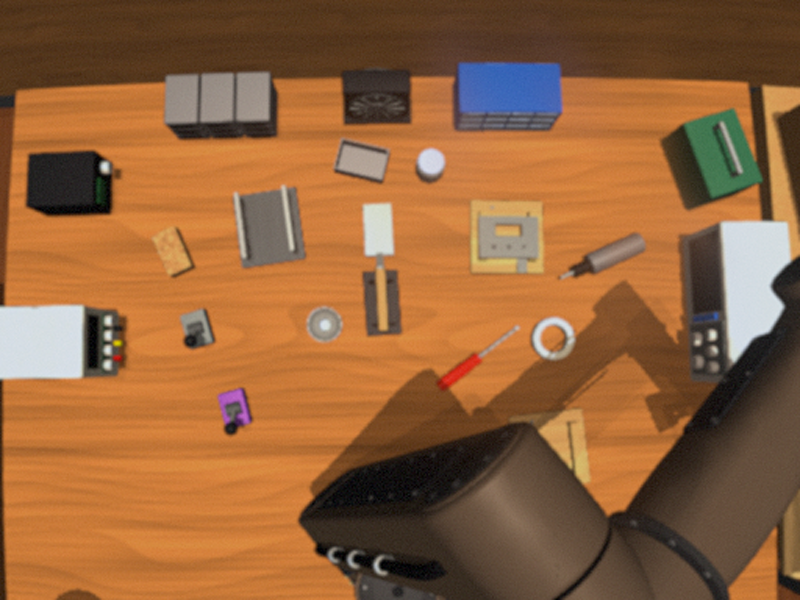

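Targets: stand candidates in the top view are at (507,237), carrying the panel, and at (550,440). The first is the farther from the base, so it is the one meant. Switches are grey at (197,328) and purple at (234,410), so the grey one is meant. The spatula and rest are at (380,260–300) and the rack is at (270,227). I'll check the wrist camera geometry next and crop for confirmation.

```bash
cat > h.py <<'E'
from plant import get_state, optics, order
import numpy as np, cv2, pickle
from scipy.spatial.transform import Rotation as Ro
def rot(a): return Ro.from_euler('xyz',a,degrees=True).as_matrix()
def go(pos,yaw=None,cur=None):
    """slide fractions and turn fraction from the present pose to a world TCP pose"""
    s=get_state(); R=rot(s['eef_rot']); p=np.array(s['tcp_pos'])
    dt=0 if yaw is None else -((yaw-s['eef_rot'][2]+180)%360-180)/90
    return np.round(R.T@(np.array(pos)-p)/0.15,3).tolist(), round(dt,3)
def ray(d,uv):
    n=cv2.undistortPoints(np.float32(uv).reshape(-1,1,2),d['intrinsics'],np.array(d['dist'])).reshape(-1,2)
    return np.c_[n,np.ones(len(n))]@rot(d['attitude']).T
def px2w(d,uv,z):
    r=ray(d,uv); o=np.array(d['origin']); return (o+r*((np.array(z)-o[2])/r[:,2])[:,None])[:,:2]
def w2px(d,P):
    R=rot(d['attitude']); P=np.float32(P).reshape(-1,3)
    return cv2.projectPoints(P,cv2.Rodrigues(R.T)[0],-R.T@np.array(d['origin']),d['intrinsics'],np.array(d['dist']))[0].reshape(-1,2)
def snap(c,name):
    d=optics.capture(c); pickle.dump(d,open(name+".pkl","wb")); cv2.imwrite(f"pics/{name}.png",d["img"][:,:,::-1]); return d
E
python3 - <<'E'
from h import *
d=optics.capture("wrist"); print(d['intrinsics'],d['dist'],d['origin'],d['attitude'])
s=get_state();R=rot(s['eef_rot']); print("cam in tool",R.T@(np.array(d['origin'])-s['tcp_pos'])); print(R.T@rot(d['attitude']))
t=pickle.load(open("top.pkl","rb"))['img'][:,:,::-1]
c=lambda x,y:cv2.resize(t[y-35:y+35,x-46:x+46],(400,300),interpolation=cv2.INTER_CUBIC)
cv2.imwrite("pics/crop.png",np.vstack([np.hstack([c(324,152),c(173,146)]),np.hstack([c(244,172),c(136,228)])]))
E
```

```text
[[311.32378392   0.         263.99206633]
 [  0.         311.32378392 186.28174014]
 [  0.           0.           1.        ]] [-0.07363928  0.          0.          0.          0.        ] [ 0.18680169 -0.65332813  0.38365157] [ 1.64625102e+02 -5.55480016e-03  1.12048215e+02]
cam in tool [ 0.07205827 -0.00069427 -0.18426805]
[[ 2.48000221e-05 -9.64212340e-01 -2.65131220e-01]
 [ 9.99999994e-01 -4.63724399e-06  1.10403105e-04]
 [-1.07681514e-04 -2.65131221e-01  9.64212334e-01]]
```

View pics/crop.png

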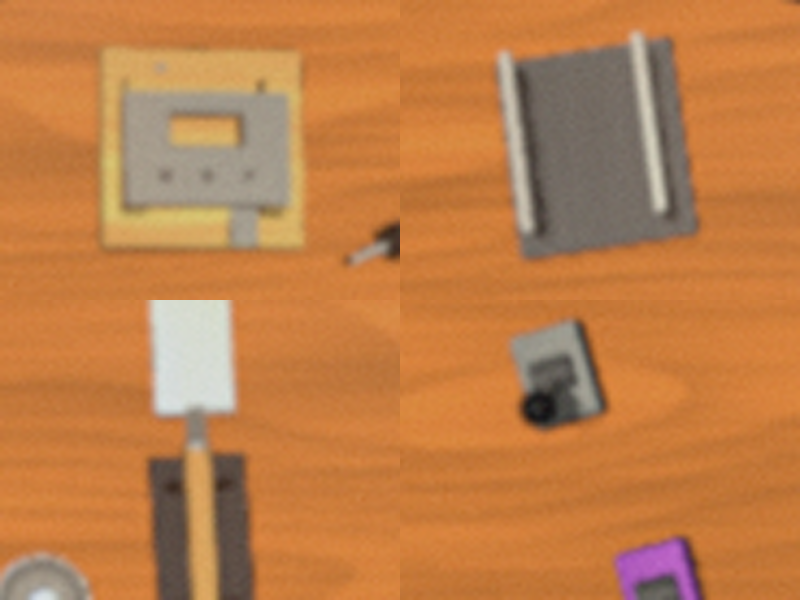

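The crops confirm it: panel and stand at (200,145) of the crop, rack at (600,145), spatula and rest below left, grey switch at (555,375) with the purple one below it. Moving to look at the stand with the wrist camera.

Call:
send_rows:
  moves:
    - {"slide": [-0.15, 0.15, -0.12], "turn": 0.06, "gripper": 1}
    - {"slide": [-0.3, 0.3, -0.25], "turn": 0.12, "gripper": 1}
    - {"slide": [-0.45, 0.45, -0.38], "turn": 0.18, "gripper": 1}
    - {"slide": [-0.6, 0.6, -0.5], "turn": 0.245, "gripper": 1}
    - {"slide": [-0.72, 0.715, -0.6], "turn": 0.245, "gripper": 1}

```text
time_s: 1.37
tcp_pos: [0.3138, -0.4841, 0.2911]
eef_rot: [-179.9, 0.1, 179.6]
contact_force: [0.6, -0.7, 1.3]
gripper_width: 0.088
gripper_force: 0.0
```

Call:
send_rows:
  moves:
    - {"slide": [-0.18, 0.2, 0], "turn": 0, "gripper": 0.6}
    - {"slide": [-0.36, 0.4, 0], "turn": 0, "gripper": 0.6}
    - {"slide": [-0.54, 0.6, 0], "turn": 0, "gripper": 0.6}
    - {"slide": [-0.72, 0.8, 0], "turn": 0, "gripper": 0.6}
    - {"slide": [-0.91, 1, 0], "turn": 0, "gripper": 0.6}

```text
time_s: 1.78
tcp_pos: [0.4505, -0.334, 0.29]
eef_rot: [-180.0, 0.1, 180.0]
contact_force: [1.4, -0.1, 0.4]
gripper_width: 0.0598
gripper_force: 0.0
```

Call:
send_rows:
  moves:
    - {"slide": [0, 0.2, 0], "turn": 0, "gripper": 0.6}
    - {"slide": [0, 0.4, 0.1], "turn": 0, "gripper": 0.6}
    - {"slide": [0, 0.6, 0.2], "turn": 0, "gripper": 0.6}
    - {"slide": [0, 0.65, 0.25], "turn": 0, "gripper": 0.6}
    - {"slide": [0, 0.65, 0.25], "turn": 0, "gripper": 0.6}

```text
time_s: 2.2
tcp_pos: [0.4489, -0.2361, 0.2506]
eef_rot: [179.9, -0.1, -179.9]
contact_force: [-0.5, -0.7, 1.0]
gripper_width: 0.0529
gripper_force: 0.0
```

Run:
```python
from h import *
s=get_state(); print(s['time_s'],np.round(s['tcp_pos'],4),np.round(s['eef_rot'],2),np.round(s['joints'],1))
d=snap("wrist","wa"); cv2.imwrite("pics/wab.png",cv2.resize(d['img'][:,:,::-1],(800,600),interpolation=cv2.INTER_CUBIC))
```

```text
2.2 [ 0.4489 -0.2361  0.2506] [ 1.7995e+02 -9.0000e-02 -1.7985e+02] [ -5.6   2.8 -15.2  -0.  -72.  -84.3]
```

View pics/wab.png

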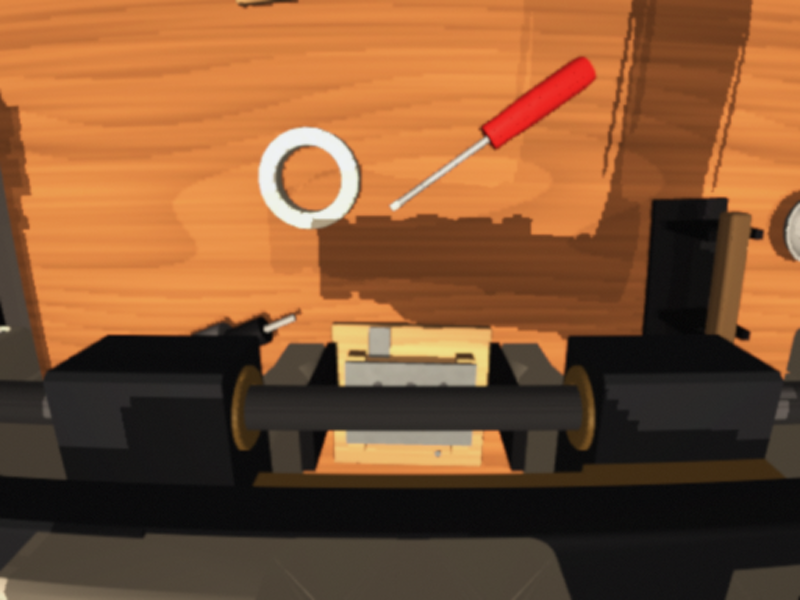

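The wrist camera sits on the robot side of the hand and the gripper hides the forward view. The panel shows at (410,400), so I'll work with the tool yawed to about 0 instead. First I'll fit the poses from the unobstructed scene and top pictures by edge registration.

```bash
cat > fit.py <<'E'
from h import *
from scipy.optimize import least_squares
from scipy.ndimage import map_coordinates, gaussian_filter
def rect(cx,cy,lx,ly,z):
    c=[(cx+a*lx/2,cy+b*ly/2,z) for a,b in((1,1),(1,-1),(-1,-1),(-1,1))]
    return [(np.array(c[i]),np.array(c[(i+1)%4])) for i in range(4)]
def T(p,P):
    c,s=np.cos(p[2]),np.sin(p[2]); return np.c_[p[0]+c*P[:,0]-s*P[:,1],p[1]+s*P[:,0]+c*P[:,1],P[:,2]]
def fit(views,edges,p0,rs=(7,5,3.5,2.5,2.5,2.5),n=25):
    p=np.array(p0,float); A=[]
    t=np.linspace(.06,.94,n)[:,None]
    S=np.vstack([a+(b-a)*t for a,b in edges]); Dv=np.vstack([np.repeat((b-a)[None],n,0) for a,b in edges])
    G=[[gaussian_filter(d['img'][:,:,k].astype(float),.8) for k in range(3)] for d in views]
    for r in rs:
        obs=[]
        for d,g in zip(views,G):
            W=T(p,S); u=w2px(d,W); v=w2px(d,T(p,S+1e-2*Dv))-u
            nn=np.c_[-v[:,1],v[:,0]]; nn/=np.linalg.norm(nn,axis=1)[:,None]
            o=np.arange(-r-.5,r+.51,.25); q=u[:,None]+nn[:,None]*o[None,:,None]
            m=sum(np.abs(np.gradient(map_coordinates(c,[q[...,1],q[...,0]],order=1,mode='nearest'),axis=1)) for c in g)
            m=m*np.exp(-.5*(o/r)**2); k=m.argmax(1); ok=m.max(1)>4
            obs.append((d,nn,u+nn*o[k][:,None],ok))
        f=lambda x:np.concatenate([(((w2px(d,T(x,S))-q)*nn).sum(1))*ok for d,nn,q,ok in obs])
        sol=least_squares(f,p,x_scale=[.01,.01,.05],loss='soft_l1',f_scale=.5,diff_step=1e-4); p=sol.x
    return p,np.median(np.abs(f(p)))
MOD={'board':rect(0,0,.15,.15,.010),'panel':rect(0,0,.084,.12,.030),
'rack':rect(0,.047,.13,.008,.060)+rect(0,-.047,.13,.008,.060),'rackbase':rect(0,0,.15,.13,.006),
'blade':rect(0,0,.104,.056,.0215),'handle':rect(-.145,0,.12,.018,.078)[0::2]+rect(-.145,0,.12,.018,.078)[1::2],
'switch':rect(0,0,.07,.05,.025)}
MOD['spat']=MOD['blade']+MOD['handle']
P0={'board':(.612,-.238,0),'panel':(.597,-.242,0),'rack':(.63,.243,.1),'rackbase':(.63,.243,.1),'blade':(.59,.018,0.03),'handle':(.59,.018,0.03),'spat':(.59,.018,.03),'switch':(.425,.376,.2)}
E
python3 - <<'E'
from fit import *
V={c:pickle.load(open(c+".pkl","rb")) for c in("top","scene")}
for k in MOD:
    for nm,v in (("top",[V["top"]]),("scene",[V["scene"]]),("both",list(V.values()))):
        p,e=fit(v,MOD[k],P0[k]); print(k,nm,np.round(p[:2]*1000,1),round(np.degrees(p[2]),2),round(e,2))
E
```

```text
board top [ 602.9 -239.8] -1.75 0.47
board scene [ 603.8 -238.1] -1.67 0.5
board both [ 603.4 -239. ] -1.64 0.5
panel top [ 596.7 -237. ] -1.25 0.25
panel scene [ 603.1 -240.7] -0.28 0.57
panel both [ 600.3 -238.7] -0.52 0.3
rack top [631.5 239. ] 7.13 0.74
rack scene [632.4 239.2] 6.45 0.73
rack both [631.9 239.1] 7.05 0.75
rackbase top [630.8 239. ] 7.5 0.51
rackbase scene [632.8 239.9] 7.86 0.25
rackbase both [631.7 239.8] 7.58 0.26
blade top [619.6  22.5] 1.88 0.23
blade scene [619.2  22.3] 2.22 0.02
blade both [619.5  22.3] 0.0 0.25
handle top [621.2  21. ] 1.43 0.11
handle scene [619.8  16. ] 0.66 0.5
handle both [620.9  20.3] 1.48 0.23
switch top [425.6 385.9] 14.6 0.24
switch scene [429.2 379.8] 27.67 0.36
switch both [426.1 385.3] 14.02 0.25
spat top [620.6  22.5] 2.01 0.04
spat scene [619.7  22.1] 2.89 0.25
spat both [620.   22.3] 2.23 0.25
```

Call:
send_rows:
  moves:
    - {"slide": [0, 0.2, 0], "turn": -0.078, "gripper": 0.5}
    - {"slide": [0, 0.4, 0], "turn": -0.156, "gripper": 0.5}
    - {"slide": [0, 0.6, 0], "turn": -0.234, "gripper": 0.5}
    - {"slide": [0, 0.8, 0], "turn": -0.312, "gripper": 0.5}
    - {"slide": [0, 1, 0], "turn": -0.39, "gripper": 0.5}

```text
time_s: 2.67
tcp_pos: [0.4502, -0.088, 0.2528]
eef_rot: [-179.9, 0.1, -144.6]
contact_force: [0.2, 0.1, 0.0]
gripper_width: 0.0437
gripper_force: 0.0
```

Call:
send_rows:
  moves:
    - {"slide": [0, 0, 0], "turn": -0.078, "gripper": 0.5}
    - {"slide": [0, 0, 0], "turn": -0.156, "gripper": 0.5}
    - {"slide": [0, 0, 0], "turn": -0.234, "gripper": 0.5}
    - {"slide": [0, 0, 0], "turn": -0.312, "gripper": 0.5}
    - {"slide": [0, 0, 0], "turn": -0.39, "gripper": 0.5}

```text
time_s: 3.08
tcp_pos: [0.4505, -0.089, 0.2528]
eef_rot: [-179.9, 0.0, -109.5]
contact_force: [-0.6, -0.2, 0.3]
gripper_width: 0.0438
gripper_force: 0.0
```

Call:
send_rows:
  moves:
    - {"slide": [0, 0, 0], "turn": -0.078, "gripper": 0.5}
    - {"slide": [0, 0, 0], "turn": -0.156, "gripper": 0.5}
    - {"slide": [0, 0, 0], "turn": -0.234, "gripper": 0.5}
    - {"slide": [0, 0, 0], "turn": -0.312, "gripper": 0.5}
    - {"slide": [0, 0, 0], "turn": -0.39, "gripper": 0.5}

```text
time_s: 3.5
tcp_pos: [0.4505, -0.0892, 0.2527]
eef_rot: [-179.9, -0.0, -74.4]
contact_force: [0.3, 1.2, 0.3]
gripper_width: 0.0435
gripper_force: 0.0
```

Call:
send_rows:
  moves:
    - {"slide": [0, 0, 0], "turn": -0.078, "gripper": 0.5}
    - {"slide": [0, 0, 0], "turn": -0.156, "gripper": 0.5}
    - {"slide": [0, 0, 0], "turn": -0.234, "gripper": 0.5}
    - {"slide": [0, 0, 0], "turn": -0.312, "gripper": 0.5}
    - {"slide": [0, 0, 0], "turn": -0.39, "gripper": 0.5}

```text
time_s: 3.92
tcp_pos: [0.4505, -0.0892, 0.2527]
eef_rot: [-180.0, -0.1, -39.3]
contact_force: [-0.1, -0.5, -0.3]
gripper_width: 0.044
gripper_force: 0.0
```

Call:
send_rows:
  moves:
    - {"slide": [0, 0, 0], "turn": -0.078, "gripper": 0.5}
    - {"slide": [0, 0, 0], "turn": -0.156, "gripper": 0.5}
    - {"slide": [0, 0, 0], "turn": -0.234, "gripper": 0.5}
    - {"slide": [0, 0, 0], "turn": -0.312, "gripper": 0.5}
    - {"slide": [0, 0, 0], "turn": -0.39, "gripper": 0.5}

```text
time_s: 4.33
tcp_pos: [0.4505, -0.0892, 0.2527]
eef_rot: [180.0, -0.1, -4.2]
contact_force: [0.9, 0.5, -0.2]
gripper_width: 0.044
gripper_force: 0.0
```

Run:
```python
from h import *
s=get_state(); print(s['time_s'],np.round(s['tcp_pos'],4),np.round(s['eef_rot'],2),np.round(s['joints'],1))
print(go([.475,.017,.20],2.1))
```

```text
4.3333 [ 0.4505 -0.0892  0.2527] [ 1.7999e+02 -6.0000e-02 -4.2200e+00] [ 13.5  -2.3 -20.2   0.  -72.1  72.3]
([0.111, -0.719, 0.351], np.float64(-0.07))
```

Call:
send_rows:
  moves:
    - {"slide": [0.03, -0.2, 0.09], "turn": -0.04, "gripper": 0.5}
    - {"slide": [0.06, -0.4, 0.18], "turn": -0.07, "gripper": 0.5}
    - {"slide": [0.09, -0.6, 0.27], "turn": -0.07, "gripper": 0.5}
    - {"slide": [0.111, -0.719, 0.351], "turn": -0.07, "gripper": 0.5}
    - {"slide": [0.111, -0.719, 0.351], "turn": -0.07, "gripper": 0.5}

```text
time_s: 4.75
tcp_pos: [0.4754, 0.0195, 0.1976]
eef_rot: [180.0, 0.1, 1.8]
contact_force: [-0.3, -0.2, -0.3]
gripper_width: 0.0437
gripper_force: 0.0
```

Run:
```python
from fit import *
s=get_state(); print(s['time_s'],np.round(s['tcp_pos'],4),np.round(s['eef_rot'],2))
d=snap("wrist","wb"); im=d['img'][:,:,::-1].copy()
p,e=fit([d],MOD['spat'],(.620,.0223,.037)); print('wrist spat',np.round(p[:2]*1000,1),np.degrees(p[2]),e)
p,e=fit([d],MOD['handle'],(.620,.0223,.037)); print('handle',np.round(p[:2]*1000,1),np.degrees(p[2]),e)
p,e=fit([d],MOD['blade'],(.620,.0223,.037)); print('blade',np.round(p[:2]*1000,1),np.degrees(p[2]),e)
for a,b in MOD['spat']:
    u=w2px(d,T(p,np.array([a,b]))); cv2.line(im,tuple(map(int,u[0])),tuple(map(int,u[1])),(0,255,0),1)
cv2.imwrite("pics/wbb.png",cv2.resize(im,(800,600)))
print(go([.4752,.0169,.05],2.1))
```

```text
4.75 [0.4754 0.0195 0.1976] [1.7997e+02 1.2000e-01 1.8400e+00]
wrist spat [619.6  21. ] 1.9516997112147914 0.1298219308089248
handle [620.4  21. ] 1.9325154616675397 0.1295172498983015
blade [618.3  21. ] 1.8246443726047534 0.009533119419740999
([0.0, 0.009, 0.991], np.float64(-0.003))
```

View pics/wbb.png

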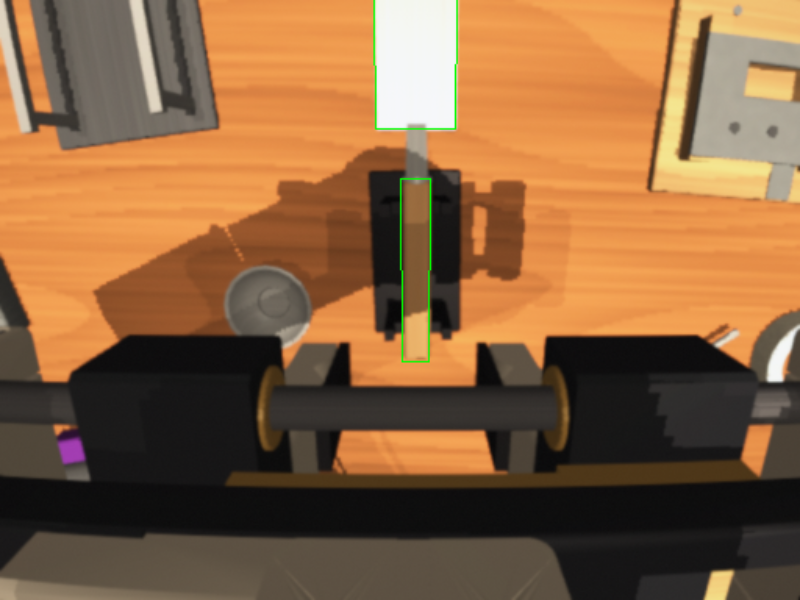

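The overlay fits the spatula exactly: handle at (416,270), blade at (416,65). Descending.

Call:
send_rows:
  moves:
    - {"slide": [0, 0, 0.25], "turn": 0, "gripper": 0.5}
    - {"slide": [0, 0, 0.5], "turn": 0, "gripper": 0.5}
    - {"slide": [0, 0, 0.75], "turn": 0, "gripper": 0.5}
    - {"slide": [0, 0, 0.95], "turn": 0, "gripper": 0.5}
    - {"slide": [0, 0, 0.99], "turn": 0, "gripper": 0.5}

```text
time_s: 5.22
tcp_pos: [0.4725, 0.0159, 0.0473]
eef_rot: [179.9, 0.3, 1.7]
contact_force: [-1.1, -1.2, -0.3]
gripper_width: 0.0442
gripper_force: 0.0
```

Run:
```python
from fit import *
s=get_state(); print(s['time_s'],np.round(s['tcp_pos'],4),np.round(s['eef_rot'],2),np.round(s['contact_force'],1))
print(go([.4748,.0166,.05],1.95))
```

```text
5.2167 [0.4725 0.0159 0.0473] [179.89   0.33   1.68] [-1.1 -1.2 -0.3]
([0.015, -0.004, -0.018], np.float64(-0.003))
```

Call:
send_rows:
  moves:
    - {"slide": [0, 0, 0.0], "turn": 0, "gripper": 0.5}
    - {"slide": [0, 0, 0], "turn": 0, "gripper": 0.5}
    - {"slide": [0, 0, 0], "turn": 0, "gripper": 0.5}
    - {"slide": [0, 0, 0], "turn": 0, "gripper": 0.4}
    - {"slide": [0, 0, 0], "turn": 0, "gripper": 0.3}
  newtons: 60

```text
time_s: 5.63
tcp_pos: [0.4759, 0.0184, 0.0523]
eef_rot: [-179.9, -0.2, 1.8]
contact_force: [-0.4, -0.4, 0.4]
gripper_width: 0.0356
gripper_force: 0.0
```

Call:
send_rows:
  moves:
    - {"slide": [0, 0, 0.0], "turn": 0, "gripper": 0.0}
    - {"slide": [0, 0, 0], "turn": 0, "gripper": 0.0}
    - {"slide": [0, 0, 0], "turn": 0, "gripper": 0.0}
    - {"slide": [0, 0, 0], "turn": 0, "gripper": 0}
    - {"slide": [0, 0, 0], "turn": 0, "gripper": 0}
  newtons: 60

```text
time_s: 6.05
tcp_pos: [0.4752, 0.0181, 0.0511]
eef_rot: [-180.0, -0.0, 1.8]
contact_force: [-0.6, -0.1, 4.6]
gripper_width: 0.0034
gripper_force: 2.2
```

Run:
```python
from fit import *
s=get_state(); print(s['time_s'],np.round(s['tcp_pos'],4),np.round(s['eef_rot'],2),np.round(s['contact_force'],1),np.round(s['moment'],2),s['gripper_width'],s['gripper_force'])
```

```text
6.05 [0.4752 0.0181 0.0511] [-1.80e+02 -4.00e-02  1.82e+00] [-0.6 -0.1  4.6] [-0.19  0.17  0.  ] 0.003431269378745263 2.1517494320869446
```

Run:
```python
from fit import *
d=snap("wrist","wc"); e=optics.capture("scene"); s=get_state(); print(s['gripper_width'],s['gripper_force'],s['contact_force'])
u=w2px(e,[[.475,.017,.06]])[0].astype(int); print(u)
c=e['img'][max(0,u[1]-60):u[1]+60,u[0]-80:u[0]+80,::-1]
cv2.imwrite("pics/wcb.png",np.hstack([cv2.resize(d['img'][:,:,::-1],(400,300)),cv2.resize(c,(400,300))]))
```

```text
0.0010864067917118114 2.6970001000518096 [-0.82977373 -0.31406281  4.96790583]
[262 191]
```

View pics/wcb.png

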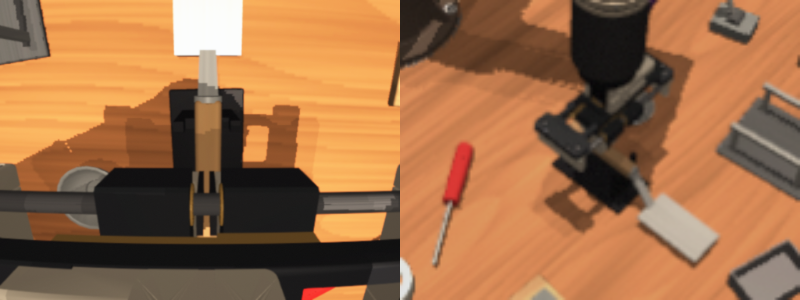

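Run:
```python
from fit import *
d=pickle.load(open("wc.pkl","rb"))
s=get_state(); R=rot(s['eef_rot']); p=np.array(s['tcp_pos'])
print("tcp px",w2px(d,[p,p-R[:,2]*.019, p-R[:,2]*.03]), "opening ±9mm at grasp",w2px(d,[p-R[:,2]*.019+R[:,1]*.009,p-R[:,2]*.019-R[:,1]*.009]))
for z in(.0,.03,.06): print(z,w2px(d,T((.6197,.0213,.034),np.array([[-.205,0,.078-z],[-.085,.009,.078-z],[-.085,-.009,.078-z],[-.05,.028,.0215],[-.05,-.028,.0215]]))).round(1).tolist())
c=d['img'][95:335,190:340,::-1]
e=optics.capture("scene")['img'][:,:,::-1][140:240,200:320]
cv2.imwrite("pics/wcc.png",np.hstack([cv2.resize(c,(375,600),interpolation=cv2.INTER_CUBIC),cv2.resize(e,(425,600),interpolation=cv2.INTER_CUBIC)]))
```

```text
tcp px [[262.45016 216.96681]
 [262.2936  228.90015]
 [262.18765 236.98604]] opening ±9mm at grasp [[277.99615 228.8948 ]
 [246.59288 228.88947]]
0.0 [[265.6000061035156, 325.79998779296875], [247.3000030517578, 124.5], [283.3999938964844, 124.4000015258789], [221.89999389648438, 64.19999694824219], [308.0, 64.0]]
0.03 [[265.3999938964844, 296.3999938964844], [250.0, 120.80000305175781], [280.3999938964844, 120.69999694824219], [221.89999389648438, 64.19999694824219], [308.0, 64.0]]
0.06 [[265.20001220703125, 273.6000061035156], [251.89999389648438, 118.0999984741211], [278.1000061035156, 118.0999984741211], [221.89999389648438, 64.19999694824219], [308.0, 64.0]]
```

View pics/wcc.png

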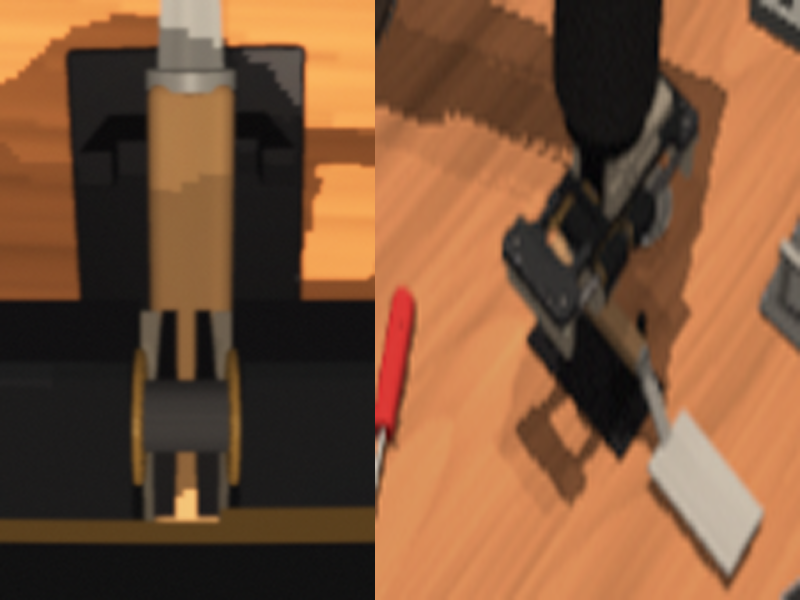

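Run:
```python
from fit import *
for i in range(2):
    d=optics.capture("wrist"); s=get_state(); print(s['time_s'],np.round(s['tcp_pos'],4),np.round(s['eef_rot'],2),s['gripper_width'],s['gripper_force'],np.round(s['contact_force'],2),np.round(s['moment'],3))
V=[d]
print(fit([d],MOD['blade'],(.6197,.0213,.034)))
```

```text
6.25 [0.4753 0.0182 0.0511] [-1.7999e+02 -5.0000e-02  1.8200e+00] 0.0006367880370345266 2.752595130386908 [ 0.09 -0.02  5.98] [-0.249  0.206  0.026]
6.3 [0.4753 0.0182 0.0511] [-1.7999e+02 -5.0000e-02  1.8100e+00] 0.0005286893210443753 2.7837556860322366 [-0.46 -0.3   5.82] [-0.258  0.295  0.005]
(array([0.61782464, 0.02082602, 0.0328453 ]), np.float64(0.01470498691080735))
```

Call:
send_rows:
  moves:
    - {"slide": [0, 0, -0.02], "turn": 0, "gripper": 0.0}
    - {"slide": [0, 0, -0.03], "turn": 0, "gripper": 0.0}
    - {"slide": [0, 0, -0.04], "turn": 0, "gripper": 0.0}
    - {"slide": [0, 0, -0.05], "turn": 0, "gripper": 0}
    - {"slide": [0, 0, -0.06], "turn": 0, "gripper": 0}
  newtons: 60

```text
time_s: 6.72
tcp_pos: [0.4746, 0.018, 0.0597]
eef_rot: [180.0, 0.0, 1.8]
contact_force: [-0.4, 0.5, -0.1]
gripper_width: 0.0004
gripper_force: 0.0
```

Run:
```python
from fit import *
d=optics.capture("wrist"); s=get_state(); print(s['time_s'],np.round(s['tcp_pos'],4),np.round(s['eef_rot'],2),s['gripper_width'],s['gripper_force'],np.round(s['contact_force'],2),np.round(s['moment'],3))
e=optics.capture("scene")
for z in (0,.004,.009):
  m=[(a+[0,0,z],b+[0,0,z]) for a,b in MOD['blade']]
  for v in ([d],[e],[d,e]): print(z,fit(v,m,(.6197,.0213,.034),rs=(4,3,3,3)))
```

```text
6.7667 [0.4748 0.0181 0.06  ] [-1.8e+02 -1.0e-02  1.8e+00] 0.0002600329018873688 0.0 [-0.42 -0.55  0.42] [-0.041  0.135  0.02 ]
0 (array([0.61793235, 0.02083834, 0.03383965]), np.float64(0.015379923052748268))
0 (array([0.61925833, 0.02233649, 0.03281341]), np.float64(0.00033423648983443854))
0 (array([0.61796581, 0.02090755, 0.03298684]), np.float64(0.2526014962456733))
0.004 (array([0.61753152, 0.02091919, 0.03408949]), np.float64(0.01849041320713596))
0.004 (array([0.62050256, 0.02020542, 0.03559976]), np.float64(0.007467306224498316))
0.004 (array([0.61763975, 0.02082566, 0.03198654]), np.float64(0.2469842922000649))
0.009 (array([0.61708518, 0.02089556, 0.03236083]), np.float64(0.3784777156301624))
0.009 (array([0.62206461, 0.0175872 , 0.03615129]), np.float64(0.018755634878743876))
0.009 (array([0.61726009, 0.02029199, 0.0262338 ]), np.float64(0.7410576663695512))
```

Run:
```python
from fit import *
V={c:pickle.load(open(c+".pkl","rb")) for c in("top","scene","wb")}
def scan(name,base,p0,zs,views,ys):
    for z in zs:
        m=[(np.r_[a[:2],z],np.r_[b[:2],z]) for a,b in base]
        r=[fit([V[v]],m,p0,rs=(5,4,3,2.5)) for v in views]
        print(name,z,[(np.round(p[:2]*1e3,1).tolist(),round(np.degrees(p[2]),1),round(e,2)) for p,e in r])
scan('handle',MOD['handle'],(.6197,.0213,.034),(.05,.06,.07,.078,.086),V,0)
scan('blade',MOD['blade'],(.6197,.0213,.034),(.0,.0115,.0215,.03),V,0)
scan('rails',MOD['rack'],(.6317,.2393,.13),(.04,.05,.06,.07),("top","scene"),0)
scan('board',MOD['board'],(.6034,-.239,-.03),(0,.01,.02),("top","scene"),0)
```

```text
handle 0.05 [([623.7, 21.5], np.float64(1.6), np.float64(0.25)), ([614.3, 52.2], np.float64(11.7), np.float64(1.11)), ([618.6, 20.4], np.float64(1.8), np.float64(0.1))]
handle 0.06 [([622.9, 21.3], np.float64(1.5), np.float64(0.26)), ([613.8, 30.4], np.float64(2.5), np.float64(0.38)), ([615.4, 20.4], np.float64(1.8), np.float64(0.24))]
handle 0.07 [([622.0, 21.3], np.float64(1.6), np.float64(0.25)), ([617.4, 24.1], np.float64(2.2), np.float64(0.47)), ([619.0, 20.9], np.float64(1.9), np.float64(0.04))]
handle 0.078 [([621.4, 21.3], np.float64(1.6), np.float64(0.22)), ([620.7, 20.5], np.float64(2.5), np.float64(0.44)), ([620.3, 21.0], np.float64(1.9), np.float64(0.21))]
handle 0.086 [([620.6, 21.3], np.float64(1.6), np.float64(0.03)), ([624.2, 15.6], np.float64(2.2), np.float64(0.4)), ([620.2, 20.6], np.float64(1.8), np.float64(0.24))]
blade 0.0 [([624.5, 22.5], np.float64(1.3), np.float64(0.24)), ([612.5, 33.4], np.float64(1.9), np.float64(0.23)), ([619.3, 20.8], np.float64(1.6), np.float64(0.92))]
blade 0.0115 [([621.9, 22.5], np.float64(1.7), np.float64(0.25)), ([616.1, 27.5], np.fl
[... 552 characters left out ...]
33.7, 240.7], np.float64(7.3), np.float64(0.74)), ([629.5, 246.5], np.float64(6.3), np.float64(0.52))]
rails 0.06 [([631.6, 239.0], np.float64(7.2), np.float64(0.74)), ([632.6, 239.3], np.float64(6.5), np.float64(0.72))]
rails 0.07 [([629.0, 237.0], np.float64(6.9), np.float64(0.76)), ([635.7, 231.8], np.float64(6.9), np.float64(0.74))]
board 0 [([604.9, -241.6], np.float64(-1.4), np.float64(0.26)), ([600.6, -235.4], np.float64(-1.7), np.float64(0.25))]
board 0.01 [([603.1, -239.6], np.float64(-1.6), np.float64(0.5)), ([603.8, -238.1], np.float64(-1.6), np.float64(0.48))]
board 0.02 [([600.9, -237.7], np.float64(-1.8), np.float64(0.51)), ([606.8, -240.6], np.float64(-1.4), np.float64(0.55))]
```

The handle top really is at z 78 mm, yet the tips pressed on it from above at TCP z 51 mm: the force was 5 N upwards and vanished on lifting. So the fingertips end about 27 mm short of the TCP. Reopening and going lower is safe either way.

Call:
send_rows:
  moves:
    - {"slide": [0, 0, -0.05], "turn": 0, "gripper": 0.5}
    - {"slide": [0, 0, -0.05], "turn": 0, "gripper": 0.5}
    - {"slide": [0, 0, -0.05], "turn": 0, "gripper": 0.5}
    - {"slide": [0, 0, -0.05], "turn": 0, "gripper": 0.5}
    - {"slide": [0, 0, -0.05], "turn": 0, "gripper": 0.5}

```text
time_s: 7.23
tcp_pos: [0.4747, 0.018, 0.0671]
eef_rot: [-180.0, 0.0, 1.8]
contact_force: [0.2, -0.1, -0.3]
gripper_width: 0.0287
gripper_force: 0.0
```

Call:
send_rows:
  moves:
    - {"slide": [0, 0.007, 0.05], "turn": 0, "gripper": 0.5}
    - {"slide": [0, 0.007, 0.1], "turn": 0, "gripper": 0.5}
    - {"slide": [0, 0.007, 0.15], "turn": 0, "gripper": 0.5}
    - {"slide": [0, 0.007, 0.2], "turn": 0, "gripper": 0.5}
    - {"slide": [0, 0.007, 0.28], "turn": 0, "gripper": 0.5}

```text
time_s: 7.65
tcp_pos: [0.475, 0.017, 0.0246]
eef_rot: [-180.0, -0.0, 1.8]
contact_force: [-0.7, -0.3, -0.4]
gripper_width: 0.0438
gripper_force: 0.0
```

Call:
send_rows:
  moves:
    - {"slide": [0, 0, 0], "turn": 0, "gripper": 0.3}
    - {"slide": [0, 0, 0], "turn": 0, "gripper": 0}
    - {"slide": [0, 0, 0], "turn": 0, "gripper": 0.0}
    - {"slide": [0, 0, 0], "turn": 0, "gripper": 0}
    - {"slide": [0, 0, 0], "turn": 0, "gripper": 0}
  newtons: 60

```text
time_s: 8.07
tcp_pos: [0.4752, 0.0171, 0.0257]
eef_rot: [-180.0, -0.1, 1.8]
contact_force: [0.4, -0.6, -0.9]
gripper_width: 0.0176
gripper_force: 60.0
```

Run:
```python
from fit import *
s=get_state(); print(s['time_s'],np.round(s['tcp_pos'],4),np.round(s['eef_rot'],2),s['gripper_width'],s['gripper_force'],np.round(s['contact_force'],2),np.round(s['moment'],3))
```

```text
8.0667 [0.4752 0.0171 0.0257] [-1.7998e+02 -5.0000e-02  1.8000e+00] 0.017558440372590203 60.00176131725311 [ 0.36 -0.59 -0.87] [-0.113  0.012  0.01 ]
```

Gripped at 17.6 mm and 60 N. Lifting out of the rest.

Call:
send_rows:
  moves:
    - {"slide": [0, 0, -0.05], "turn": 0, "gripper": 0}
    - {"slide": [0, 0, -0.15], "turn": 0, "gripper": 0}
    - {"slide": [0, 0, -0.3], "turn": 0, "gripper": 0}
    - {"slide": [0, 0, -0.45], "turn": 0, "gripper": 0}
    - {"slide": [0, 0, -0.5], "turn": 0, "gripper": 0}

```text
time_s: 8.48
tcp_pos: [0.4765, 0.0175, 0.1039]
eef_rot: [-179.9, -0.3, 1.8]
contact_force: [-0.6, 0.1, -0.8]
gripper_width: 0.0177
gripper_force: 60.0
```

Call:
send_rows:
  moves:
    - {"slide": [-0.05, 0.1, 0], "turn": 0.01, "gripper": 0}
    - {"slide": [-0.15, 0.3, 0], "turn": 0.02, "gripper": 0}
    - {"slide": [-0.25, 0.5, 0], "turn": 0.03, "gripper": 0}
    - {"slide": [-0.35, 0.7, 0], "turn": 0.04, "gripper": 0}
    - {"slide": [-0.45, 0.9, 0], "turn": 0.04, "gripper": 0}

```text
time_s: 8.9
tcp_pos: [0.4105, -0.1211, 0.1005]
eef_rot: [-180.0, -0.0, -1.8]
contact_force: [0.7, -0.3, -1.7]
gripper_width: 0.017
gripper_force: 60.0
```

Run:
```python
from fit import *
d=snap("wrist","wd"); t=snap("top","td"); e=snap("scene","sd"); s=get_state(); print(s['time_s'],np.round(s['tcp_pos'],4),np.round(s['eef_rot'],2),s['gripper_width'],s['gripper_force'],np.round(s['contact_force'],2),np.round(s['moment'],3))
yaw=np.radians(s['eef_rot'][2]); c,sn=np.cos(yaw),np.sin(yaw); p=s['tcp_pos']
b0=(p[0]+.14456*c+.0003*sn,p[1]+.14456*sn-.0003*c,yaw+.0026); zb=p[2]-.0067+.0025; print('pred',np.round(b0,4),zb)
for dz in(-.006,0,.006):
  m=[(np.r_[a[:2],zb+dz],np.r_[b[:2],zb+dz]) for a,b in MOD['blade']]
  for n,v in(("w",[d]),("t",[t]),("s",[e])):
    q,r=fit(v,m,b0,rs=(6,4,3,3)); print(dz,n,np.round(q,4),round(r,2))
```

```text
9.05 [ 0.4102 -0.1216  0.1004] [-179.98   -0.     -2.  ] 0.017745943500731096 59.99884486198425 [ 0.49  0.08 -0.85] [-0.042  0.062  0.026]
pred [ 0.5546 -0.127  -0.0323] 0.09616859197121723
-0.006 w [ 0.5535 -0.1265 -0.0324] 0.05
-0.006 t [ 0.5514 -0.1297 -0.0395] 0.29
-0.006 s [ 0.5513 -0.1252 -0.0411] 0.23
0 w [ 0.5529 -0.1264 -0.032 ] 0.05
0 t [ 0.5504 -0.129  -0.0375] 0.27
0 s [ 0.5537 -0.1276 -0.0393] 0.02
0.006 w [ 0.5522 -0.1277 -0.0574] 0.15
0.006 t [ 0.5493 -0.1282 -0.0391] 0.26
0.006 s [ 0.5561 -0.1301 -0.0359] 0.01
```

Call:
send_rows:
  moves:
    - {"slide": [-0.07, 0.14, 0], "turn": 0, "gripper": 0}
    - {"slide": [-0.16, 0.32, 0], "turn": 0, "gripper": 0}
    - {"slide": [-0.25, 0.52, 0], "turn": 0, "gripper": 0}
    - {"slide": [-0.33, 0.68, 0], "turn": 0, "gripper": 0}
    - {"slide": [-0.356, 0.729, 0], "turn": 0, "gripper": 0}

```text
time_s: 9.47
tcp_pos: [0.3536, -0.229, 0.1002]
eef_rot: [-180.0, 0.0, -1.8]
contact_force: [-0.3, -0.5, -0.5]
gripper_width: 0.0175
gripper_force: 60.0
```

Run:
```python
from fit import *
d=snap("wrist","we"); s=get_state(); print(s['time_s'],np.round(s['tcp_pos'],4),np.round(s['eef_rot'],2))
yaw=np.radians(s['eef_rot'][2]); c,sn=np.cos(yaw),np.sin(yaw); p=s['tcp_pos']
b0=(p[0]+.14456*c+.0003*sn,p[1]+.14456*sn-.0003*c,yaw+.0026); zb=p[2]-.0067+.0025; print('pred',np.round(b0,4),zb)
m=[(np.r_[a[:2],zb],np.r_[b[:2],zb]) for a,b in MOD['blade']]
q,r=fit([d],m,b0,rs=(6,4,3,3)); print(np.round(q,4),round(r,2))
im=d['img'][:,:,::-1].copy()
for k,p0,ed in (('board',(.6034,-.239,-.0288),MOD['board']),('panel',(.598,-.2385,-.02),MOD['panel'])):
    pp,e=fit([d],ed[1:] ,p0,rs=(6,4,3,3)); print(k,np.round(pp[:2]*1e3,1),np.degrees(pp[2]),e)
    for a,b in ed:
        u=w2px(d,T(pp,np.array([a,b]))); cv2.line(im,tuple(map(int,u[0])),tuple(map(int,u[1])),(0,255,0),1)
cv2.imwrite("pics/web.png",cv2.resize(im,(800,600)))
print(go([.353,-.229,.0255],-1.85))
```

```text
9.5167 [ 0.3536 -0.229   0.1002] [-1.80e+02  3.00e-02 -1.89e+00]
pred [ 0.4981 -0.2341 -0.0305] 0.09598713704104632
[ 0.4959 -0.2345 -0.0342] 0.16
board [ 603.4 -239. ] -1.650118449976771 0.0
panel [ 598.  -238.5] -1.1459155902616465 0.0
([-0.004, 0.0, 0.498], np.float64(-0.0))
```

View pics/web.png

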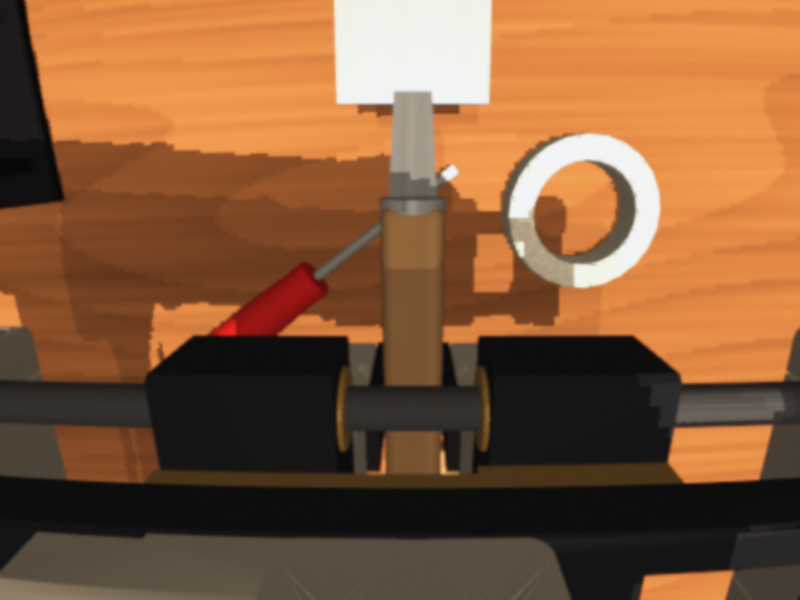

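The blade at (412,50) is aimed at the channel. The tape roll at (583,210) and screwdriver at (330,250) stay well below the handle. Lowering.

Call:
send_rows:
  moves:
    - {"slide": [0, 0, 0.06], "turn": 0, "gripper": 0}
    - {"slide": [0, 0, 0.18], "turn": 0, "gripper": 0}
    - {"slide": [0, 0, 0.32], "turn": 0, "gripper": 0}
    - {"slide": [0, 0, 0.44], "turn": 0, "gripper": 0}
    - {"slide": [0, 0, 0.498], "turn": 0, "gripper": 0}

```text
time_s: 9.93
tcp_pos: [0.3543, -0.2264, 0.0232]
eef_rot: [-180.0, 0.1, -1.8]
contact_force: [-1.5, 1.0, -0.5]
gripper_width: 0.0178
gripper_force: 60.0
```

Run:
```python
from fit import *
e=snap("scene","sf"); t=snap("top","tf"); s=get_state(); print(s['time_s'],np.round(s['tcp_pos'],4),np.round(s['eef_rot'],2),np.round(s['contact_force'],1))
yaw=np.radians(s['eef_rot'][2]); c,sn=np.cos(yaw),np.sin(yaw); p=s['tcp_pos']
b0=(p[0]+.14456*c+.0003*sn,p[1]+.14456*sn-.0003*c,yaw+.0026); zb=p[2]-.0067+.0025; print('pred',np.round(b0,4),zb)
m=[(np.r_[a[:2],zb],np.r_[b[:2],zb]) for a,b in MOD['blade']]
for nm,v in(('s',e),('t',t)): q,r=fit([v],m,b0,rs=(5,4,3,3)); print(nm,np.round(q,4),round(r,2))
print(go([.4535,-.2319,.0255],-1.85))
def crop(d,x,y,z,w=45,h=34,S=(400,300)):
    u=w2px(d,[[x,y,z]])[0].astype(int); return cv2.resize(d['img'][u[1]-h:u[1]+h,u[0]-w:u[0]+w,::-1],S,interpolation=cv2.INTER_CUBIC)
cv2.imwrite("pics/sfb.png",np.hstack([crop(e,.55,-.238,.02),crop(t,.55,-.238,.02)]))
```

```text
10.0333 [ 0.354  -0.2265  0.0237] [-179.97    0.21   -1.74] [-0.1 -0.3 -1.4]
pred [ 0.4985 -0.2312 -0.0278] 0.019450059267807455
s [ 0.4986 -0.2298 -0.0344] 0.24
t [ 0.4987 -0.2305 -0.007 ] 0.21
([0.664, 0.016, -0.015], np.float64(0.001))
```

View pics/sfb.png

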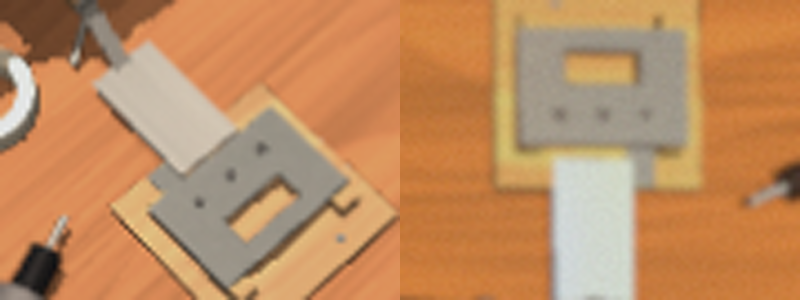

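The blade tip at (595,160) in the right crop sits just short of the panel edge, centred and clear of the grey strip. Inserting.

Call:
send_rows:
  moves:
    - {"slide": [0.02, 0, 0], "turn": 0, "gripper": 0}
    - {"slide": [0.08, 0, 0], "turn": 0, "gripper": 0}
    - {"slide": [0.16, 0, 0], "turn": 0, "gripper": 0}
    - {"slide": [0.24, 0, 0], "turn": 0, "gripper": 0}
    - {"slide": [0.32, 0, 0], "turn": 0, "gripper": 0}

```text
time_s: 10.45
tcp_pos: [0.4052, -0.2293, 0.0262]
eef_rot: [180.0, -0.1, -1.8]
contact_force: [0.1, -0.5, -0.4]
gripper_width: 0.0176
gripper_force: 60.0
```

Call:
send_rows:
  moves:
    - {"slide": [0.08, 0, 0], "turn": 0, "gripper": 0}
    - {"slide": [0.16, 0, 0], "turn": 0, "gripper": 0}
    - {"slide": [0.24, 0, 0], "turn": 0, "gripper": 0}
    - {"slide": [0.31, 0, 0], "turn": 0, "gripper": 0}
    - {"slide": [0.35, 0, 0], "turn": 0, "gripper": 0}

```text
time_s: 10.87
tcp_pos: [0.4569, -0.231, 0.0254]
eef_rot: [180.0, -0.0, -1.8]
contact_force: [0.1, 0.3, -0.7]
gripper_width: 0.0178
gripper_force: 60.0
```

Run:
```python
from fit import *
e=snap("scene","sg"); t=snap("top","tg"); d=snap("wrist","wg"); s=get_state(); print(s['time_s'],np.round(s['tcp_pos'],4),np.round(s['eef_rot'],2),np.round(s['contact_force'],1))
for nm,v in(('s',e),('t',t),('w',d)):
    q,r=fit([v],MOD['panel'],(.598,-.2385,-.02),rs=(5,4,3,3)); print(nm,'panel',np.round(q,4),round(r,2))
    q,r=fit([v],MOD['board'],(.6034,-.2385,-.028),rs=(5,4,3,3)); print(nm,'board',np.round(q,4),round(r,2))
```

```text
11.0167 [ 0.4552 -0.2308  0.0252] [-1.7999e+02  4.0000e-02 -1.8100e+00] [-0.3 -0.4 -1.2]
s panel [ 6.023e-01 -2.406e-01  3.000e-04] 0.43
s board [ 0.6032 -0.2381 -0.0256] 0.37
t panel [ 0.5984 -0.2362 -0.0582] 0.04
t board [ 0.601  -0.2413  0.006 ] 0.18
w panel [ 0.597  -0.2383  0.0076] 0.15
w board [ 0.6034 -0.2372 -0.0014] 0.0
```

Call:
send_rows:
  moves:
    - {"slide": [0, 0, -0.01], "turn": 0, "gripper": 0}
    - {"slide": [0, 0, -0.025], "turn": 0, "gripper": 0}
    - {"slide": [0, 0, -0.04], "turn": 0, "gripper": 0}
    - {"slide": [0, 0, -0.055], "turn": 0, "gripper": 0}
    - {"slide": [0, 0, -0.07], "turn": 0, "gripper": 0}

```text
time_s: 11.43
tcp_pos: [0.4549, -0.2308, 0.0364]
eef_rot: [-180.0, 0.0, -1.8]
contact_force: [0.6, -0.4, -2.8]
gripper_width: 0.0175
gripper_force: 60.0
```

Call:
send_rows:
  moves:
    - {"slide": [0, 0, -0.02], "turn": 0, "gripper": 0}
    - {"slide": [0, 0, -0.05], "turn": 0, "gripper": 0}
    - {"slide": [0, 0, -0.09], "turn": 0, "gripper": 0}
    - {"slide": [0, 0, -0.12], "turn": 0, "gripper": 0}
    - {"slide": [0, 0, -0.14], "turn": 0, "gripper": 0}

```text
time_s: 11.85
tcp_pos: [0.4556, -0.2309, 0.0579]
eef_rot: [180.0, -0.1, -1.8]
contact_force: [0.4, -0.7, -2.2]
gripper_width: 0.0177
gripper_force: 60.0
```

Call:
send_rows:
  moves:
    - {"slide": [0, 0, -0.04], "turn": 0, "gripper": 0}
    - {"slide": [0, 0, -0.12], "turn": 0, "gripper": 0}
    - {"slide": [0, 0, -0.22], "turn": 0, "gripper": 0}
    - {"slide": [0, 0, -0.3], "turn": 0, "gripper": 0}
    - {"slide": [0, 0, -0.33], "turn": 0, "gripper": 0}

```text
time_s: 12.27
tcp_pos: [0.4562, -0.2311, 0.1086]
eef_rot: [180.0, -0.2, -1.8]
contact_force: [-0.0, -0.2, -2.6]
gripper_width: 0.0176
gripper_force: 60.0
```

Call:
send_rows:
  moves:
    - {"slide": [0, 0, -0.02], "turn": 0, "gripper": 0}
    - {"slide": [0, 0, -0.06], "turn": 0, "gripper": 0}
    - {"slide": [0, 0, -0.1], "turn": 0, "gripper": 0}
    - {"slide": [0, 0, -0.12], "turn": 0, "gripper": 0}
    - {"slide": [0, 0, -0.12], "turn": 0, "gripper": 0}

```text
time_s: 12.68
tcp_pos: [0.4556, -0.2309, 0.1251]
eef_rot: [180.0, -0.0, -1.8]
contact_force: [-0.3, -0.4, -1.8]
gripper_width: 0.0176
gripper_force: 60.0
```

```bash
cat > car.py <<'E'
from fit import *
import sys
def carry(tag,p0=None,dzs=(0,)):
    e=snap("scene","s"+tag); t=snap("top","t"+tag); d=snap("wrist","w"+tag); s=get_state()
    print(s['time_s'],np.round(s['tcp_pos'],4),np.round(s['eef_rot'],2),np.round(s['contact_force'],1),np.round(s['moment'],2),s['gripper_width'],s['gripper_force'])
    yaw=np.radians(s['eef_rot'][2]); c,sn=np.cos(yaw),np.sin(yaw); p=s['tcp_pos']
    b0=np.array((p[0]+.143*c,p[1]+.143*sn,yaw+.01)); 
    for dz in dzs:
      zb=p[2]-.0067+.0025+.004+dz; M=[(np.r_[a[:2],zb],np.r_[b[:2],zb]) for a,b in MOD['panel']]
      for nm,v in(('s',[e]),('t',[t]),('w',[d]),('all',[e,t,d])):
        q,r=fit(v,M,b0,rs=(6,5,4,3)); dx=q[:2]-p[:2]
        print(dz,nm,'panel',np.round(q[:2],4),round(np.degrees(q[2]),2),round(r,2),'in tool: fwd',round(dx@[c,sn],4),'left',round(dx@[-sn,c],4),'dyaw',round(np.degrees(q[2]-yaw),2))
    return e,t,d
E
python3 -c "
from car import *
carry('h',dzs=(-.006,0,.006))"
```

```text
12.8333 [ 0.4549 -0.2308  0.1241] [-1.7999e+02  4.0000e-02 -1.8100e+00] [-0.4  0.2 -2.8] [-0.05  0.34 -0.  ] 0.017694404988755102 59.99870002269745
-0.006 s panel [ 0.598  -0.2369] -1.14 0.26 in tool: fwd 0.1432 left -0.0016 dyaw 0.67
-0.006 t panel [ 0.6077 -0.2396] -0.21 0.09 in tool: fwd 0.153 left -0.0039 dyaw 1.6
-0.006 w panel [ 0.5984 -0.2398] -1.18 0.38 in tool: fwd 0.1437 left -0.0045 dyaw 0.63
-0.006 all panel [ 0.5985 -0.2396] -1.17 0.48 in tool: fwd 0.1438 left -0.0043 dyaw 0.64
0 s panel [ 0.6001 -0.2388] -1.03 0.26 in tool: fwd 0.1454 left -0.0034 dyaw 0.78
0 t panel [ 0.6062 -0.2383] 0.03 0.04 in tool: fwd 0.1514 left -0.0028 dyaw 1.84
0 w panel [ 0.5974 -0.2385] 0.0 0.15 in tool: fwd 0.1427 left -0.0032 dyaw 1.81
0 all panel [ 0.5976 -0.2385] -0.0 0.25 in tool: fwd 0.1429 left -0.0032 dyaw 1.81
0.006 s panel [ 0.6023 -0.2408] -0.87 0.26 in tool: fwd 0.1477 left -0.0053 dyaw 0.94
0.006 t panel [ 0.6045 -0.2371] -0.09 0.07 in tool: fwd 0.1497 left -0.0016 dyaw 1.72
0.006 w panel [ 0.5966 -0.236 ] -0.19 0.0 in tool: fwd 0.1418 left -0.0007 dyaw 1.62
0.006 all panel [ 0.5968 -0.2363] -0.0 0.23 in tool: fwd 0.142 left -0.0011 dyaw 1.81
```

```bash
python3 - <<'E'
s=open('fit.py').read()
s=s.replace("sol=least_squares(f,p,x_scale=[.01,.01,.05],loss='soft_l1',f_scale=.5,diff_step=1e-4); p=sol.x",
"sc=np.array([.01,.01,.05]); p1=p.copy(); sol=least_squares(lambda y:f(p1+(y-1)*sc),np.ones(3),loss='soft_l1',f_scale=.5,diff_step=1e-3); p=p1+(sol.x-1)*sc")
open('fit.py','w').write(s)
E
python3 - <<'E'
from fit import *
V={c:pickle.load(open(c+".pkl","rb")) for c in("top","scene","th","sh","wh")}
for k,p0 in (('board',(.6034,-.239,-.03)),('panel',(.598,-.2385,-.02)),('rack',(.6317,.2393,.13)),('rackbase',(.6317,.2393,.13)),('switch',(.4255,.3855,.25)),('blade',(.6197,.0213,.034))):
    for v in (["top"],["scene"],["top","scene"]): 
        q,e=fit([V[x] for x in v],MOD[k],p0,rs=(6,5,4,3,2,2)); print(k,v,np.round(q[:2]*1e3,1),round(np.degrees(q[2]),2),round(e,2))
M=[(np.r_[a[:2],.124],np.r_[b[:2],.124]) for a,b in MOD['panel']]
for v in (["th"],["sh"],["wh"],["th","sh","wh"]):
    q,e=fit([V[x] for x in v],M,(.5985,-.2385,-.02),rs=(6,5,4,3,2,2)); print('lifted',v,np.round(q[:2]*1e3,1),round(np.degrees(q[2]),2),round(e,2))
E
```

```text
board ['top'] [ 602.9 -239.8] -1.81 0.47
board ['scene'] [ 603.8 -238. ] -1.68 0.49
board ['top', 'scene'] [ 603.5 -238.9] -1.6 0.5
panel ['top'] [ 596.4 -237. ] -1.6 0.26
panel ['scene'] [ 602.7 -240.8] -0.88 0.54
panel ['top', 'scene'] [ 600.2 -238.7] -0.86 0.25
rack ['top'] [631.6 238.9] 7.1 0.73
rack ['scene'] [632.5 239.3] 6.47 0.5
rack ['top', 'scene'] [631.9 239. ] 7.07 0.51
rackbase ['top'] [630.5 241.4] 7.74 0.17
rackbase ['scene'] [632.8 239.8] 7.77 0.24
rackbase ['top', 'scene'] [631.6 241.1] 7.57 0.25
switch ['top'] [425.6 385.9] 14.74 0.22
switch ['scene'] [427.8 383.1] 16.18 0.24
switch ['top', 'scene'] [426.2 385.4] 13.89 0.25
blade ['top'] [619.6  22.5] 1.94 0.24
blade ['scene'] [619.2  22.2] 2.13 0.01
blade ['top', 'scene'] [619.4  22.4] 1.9 0.01
lifted ['th'] [ 606.1 -238.3] -0.71 0.22
lifted ['sh'] [ 600.1 -238.9] -1.16 0.26
lifted ['wh'] [ 597.4 -238.5] 0.13 0.03
lifted ['th', 'sh', 'wh'] [ 597.7 -238.5] 0.02 0.24
```

Call:
send_rows:
  moves:
    - {"slide": [0.001, -0.033, 0], "turn": 0, "gripper": 0}
    - {"slide": [0.004, -0.1, 0], "turn": 0, "gripper": 0}
    - {"slide": [0.008, -0.2, 0], "turn": 0, "gripper": 0}
    - {"slide": [0.013, -0.333, 0], "turn": 0, "gripper": 0}
    - {"slide": [0.019, -0.467, 0], "turn": 0, "gripper": 0}

```text
time_s: 13.25
tcp_pos: [0.46, -0.1597, 0.1242]
eef_rot: [-180.0, 0.0, -1.9]
contact_force: [-0.6, 0.3, -1.5]
gripper_width: 0.0178
gripper_force: 60.0
```

Call:
send_rows:
  moves:
    - {"slide": [0.005, -0.133, 0], "turn": 0, "gripper": 0}
    - {"slide": [0.011, -0.267, 0], "turn": 0, "gripper": 0}
    - {"slide": [0.016, -0.4, 0], "turn": 0, "gripper": 0}
    - {"slide": [0.021, -0.533, 0], "turn": 0, "gripper": 0}
    - {"slide": [0.027, -0.667, 0], "turn": 0, "gripper": 0}

```text
time_s: 13.67
tcp_pos: [0.4671, -0.0594, 0.1244]
eef_rot: [-180.0, 0.0, -1.8]
contact_force: [-0.2, -0.4, -2.7]
gripper_width: 0.0177
gripper_force: 60.0
```

Call:
send_rows:
  moves:
    - {"slide": [0.005, -0.133, 0], "turn": 0, "gripper": 0}
    - {"slide": [0.011, -0.267, 0], "turn": 0, "gripper": 0}
    - {"slide": [0.016, -0.4, 0], "turn": 0, "gripper": 0}
    - {"slide": [0.021, -0.533, 0], "turn": 0, "gripper": 0}
    - {"slide": [0.027, -0.667, 0], "turn": 0, "gripper": 0}

```text
time_s: 14.08
tcp_pos: [0.4741, 0.0405, 0.1244]
eef_rot: [-180.0, 0.0, -1.8]
contact_force: [0.0, 0.7, -2.9]
gripper_width: 0.0176
gripper_force: 60.0
```

Call:
send_rows:
  moves:
    - {"slide": [0.005, -0.133, 0], "turn": 0, "gripper": 0}
    - {"slide": [0.011, -0.267, 0], "turn": 0, "gripper": 0}
    - {"slide": [0.016, -0.4, 0], "turn": 0, "gripper": 0}
    - {"slide": [0.021, -0.533, 0], "turn": 0, "gripper": 0}
    - {"slide": [0.027, -0.667, 0], "turn": 0, "gripper": 0}

```text
time_s: 14.5
tcp_pos: [0.4812, 0.1403, 0.1244]
eef_rot: [-180.0, 0.0, -1.8]
contact_force: [0.2, -0.1, -2.8]
gripper_width: 0.0177
gripper_force: 60.0
```

Call:
send_rows:
  moves:
    - {"slide": [0.005, -0.133, 0], "turn": 0, "gripper": 0}
    - {"slide": [0.011, -0.267, 0], "turn": 0, "gripper": 0}
    - {"slide": [0.015, -0.38, 0], "turn": 0, "gripper": 0}
    - {"slide": [0.019, -0.48, 0], "turn": 0, "gripper": 0}
    - {"slide": [0.022, -0.547, 0], "turn": 0, "gripper": 0}

```text
time_s: 14.92
tcp_pos: [0.4876, 0.2224, 0.1244]
eef_rot: [-180.0, 0.0, -1.7]
contact_force: [-0.2, 0.5, -1.9]
gripper_width: 0.0175
gripper_force: 60.0
```

Call:
send_rows:
  moves:
    - {"slide": [0.001, -0.02, 0], "turn": -0.01, "gripper": 0}
    - {"slide": [0.001, -0.025, 0], "turn": -0.03, "gripper": 0}
    - {"slide": [0.001, -0.025, 0], "turn": -0.055, "gripper": 0}
    - {"slide": [0.001, -0.025, 0], "turn": -0.075, "gripper": 0}
    - {"slide": [0.001, -0.025, 0], "turn": -0.088, "gripper": 0}

```text
time_s: 15.33
tcp_pos: [0.4878, 0.2238, 0.1244]
eef_rot: [180.0, 0.0, 6.2]
contact_force: [-0.2, 0.3, -2.2]
gripper_width: 0.0173
gripper_force: 60.0
```

```bash
python3 -c "
from car import *
import time
e,t,d=carry('i',dzs=(0,))
for nm,v in(('s',[e]),('t',[t]),('w',[d])):
    for k in('rackbase',): q,r=fit(v,MOD[k],(.6317,.2396,.13),rs=(5,4,3,3)); print(nm,k,np.round(q,4),round(r,2))
print(go([.4878,.2274,.124],6.1))
def crop(d,x,y,z,w=64,h=48,S=(400,300)):
    u=w2px(d,[[x,y,z]])[0].astype(int); return cv2.resize(d['img'][max(0,u[1]-h):u[1]+h,u[0]-w:u[0]+w,::-1],S,interpolation=cv2.INTER_CUBIC)
cv2.imwrite('pics/ib.png',np.vstack([np.hstack([crop(e,.63,.24,.08),crop(t,.63,.24,.08)]),np.hstack([cv2.resize(d['img'][:,:,::-1],(400,300)),crop(e,.6,-.239,.02)])]))
"
```

```text
15.4833 [0.488  0.224  0.1245] [1.80e+02 1.00e-02 6.07e+00] [ 0.  -0.  -2.8] [-0.1   0.36  0.01] 0.017230184585648622 59.998533725738525
0 s panel [0.6326 0.2367] 6.69 0.29 in tool: fwd 0.1451 left -0.0026 dyaw 0.62
0 t panel [0.6322 0.2362] 6.72 0.35 in tool: fwd 0.1447 left -0.0031 dyaw 0.65
0 w panel [0.63  0.236] 7.98 0.13 in tool: fwd 0.1425 left -0.0031 dyaw 1.91
0 all panel [0.6301 0.236 ] 7.82 0.27 in tool: fwd 0.1427 left -0.0031 dyaw 1.75
s rackbase [0.6329 0.2388 0.1352] 0.25
t rackbase [0.6398 0.2459 0.1499] 0.71
w rackbase [0.6301 0.242  0.1327] 0.0
([0.001, -0.023, 0.003], np.float64(-0.0))
```

View pics/ib.png

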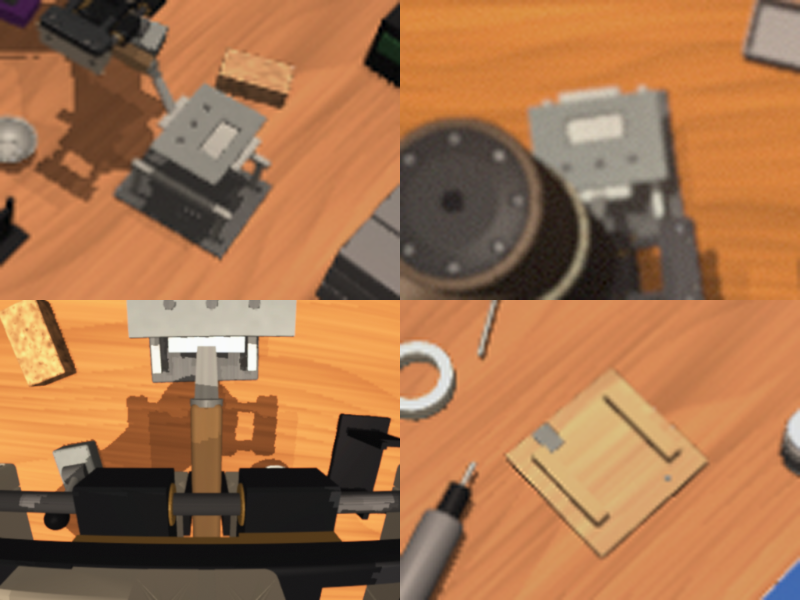

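The panel rides level at (215,135) over the rack, and the old stand at (610,460) is empty. I'll apply a small lateral correction and then lower gently.

Call:
send_rows:
  moves:
    - {"slide": [0.001, -0.008, 0], "turn": -0.001, "gripper": 0}
    - {"slide": [0.002, -0.018, 0.03], "turn": -0.002, "gripper": 0}
    - {"slide": [0.002, -0.024, 0.09], "turn": -0.003, "gripper": 0}
    - {"slide": [0.002, -0.024, 0.17], "turn": -0.003, "gripper": 0}
    - {"slide": [0.002, -0.024, 0.25], "turn": -0.003, "gripper": 0}

```text
time_s: 15.9
tcp_pos: [0.4878, 0.228, 0.086]
eef_rot: [-180.0, 0.0, 6.4]
contact_force: [-0.8, -0.3, -2.1]
gripper_width: 0.0175
gripper_force: 60.0
```

Call:
send_rows:
  moves:
    - {"slide": [0, 0, 0.05], "turn": 0, "gripper": 0}
    - {"slide": [0, 0, 0.08], "turn": 0, "gripper": 0}
    - {"slide": [0, 0, 0.1], "turn": 0, "gripper": 0}
    - {"slide": [0, 0, 0.115], "turn": 0, "gripper": 0}
    - {"slide": [0, 0, 0.13], "turn": 0, "gripper": 0}

```text
time_s: 16.32
tcp_pos: [0.4882, 0.2282, 0.0676]
eef_rot: [-180.0, -0.0, 6.4]
contact_force: [-0.6, -0.6, -2.6]
gripper_width: 0.0175
gripper_force: 60.0
```

```bash
python3 -c "
from car import *
e,t,d=carry('j',dzs=(0,))
for nm,v in(('s',[e]),('w',[d])):
    for k in('rackbase',): q,r=fit(v,MOD[k],(.6317,.2396,.13),rs=(5,4,3,3)); print(nm,k,np.round(q,4),round(r,2))
"
```

```text
16.4667 [0.4881 0.2281 0.0677] [-1.7999e+02 -2.0000e-02  6.3900e+00] [-0.7 -0.5 -2.6] [-0.13  0.29  0.03] 0.0171284376943141 59.998730421066284
0 s panel [0.633  0.2405] 5.08 0.28 in tool: fwd 0.1455 left -0.0038 dyaw -1.31
0 t panel [0.6369 0.2411] 2.45 0.63 in tool: fwd 0.1494 left -0.0036 dyaw -3.94
0 w panel [0.6298 0.2408] 8.19 0.1 in tool: fwd 0.1423 left -0.0031 dyaw 1.8
0 all panel [0.6299 0.2407] 8.07 0.26 in tool: fwd 0.1424 left -0.0032 dyaw 1.68
s rackbase [0.6341 0.2402 0.1163] 0.26
w rackbase [0.6303 0.2414 0.1317] 0.0
```

Call:
send_rows:
  moves:
    - {"slide": [0, 0, 0.01], "turn": 0.002, "gripper": 0}
    - {"slide": [0, 0, 0.02], "turn": 0.003, "gripper": 0}
    - {"slide": [0, 0, 0.03], "turn": 0.003, "gripper": 0}
    - {"slide": [0, 0, 0.045], "turn": 0.003, "gripper": 0}
    - {"slide": [0, 0, 0.06], "turn": 0.003, "gripper": 0}

```text
time_s: 16.88
tcp_pos: [0.4881, 0.2281, 0.0585]
eef_rot: [-180.0, -0.0, 6.1]
contact_force: [0.7, -0.2, -2.1]
gripper_width: 0.0173
gripper_force: 60.0
```

Call:
send_rows:
  moves:
    - {"slide": [0, 0, 0.02], "turn": 0, "gripper": 0}
    - {"slide": [0, 0, 0.04], "turn": 0, "gripper": 0}
    - {"slide": [0, 0, 0.06], "turn": 0, "gripper": 0}
    - {"slide": [0, 0, 0.065], "turn": 0, "gripper": 0}
    - {"slide": [0, 0, 0.065], "turn": 0, "gripper": 0}

```text
time_s: 17.3
tcp_pos: [0.4877, 0.2278, 0.0483]
eef_rot: [180.0, 0.0, 6.1]
contact_force: [0.9, -0.4, -1.8]
gripper_width: 0.0176
gripper_force: 60.0
```

```bash
python3 -c "
from fit import *
s=get_state(); print(s['time_s'],np.round(s['tcp_pos'],4),np.round(s['eef_rot'],2),np.round(s['contact_force'],1),np.round(s['moment'],2))
M=[(np.r_[a[:2],.064],np.r_[b[:2],.064]) for a,b in MOD['panel']]
e=optics.capture('scene');d=optics.capture('wrist')
for v in(e,d): q,r=fit([v],M,(.631,.2405,.135),rs=(5,4,3,3)); print(np.round(q,4),round(np.degrees(q[2]),2),r)
"
```

```text
17.3 [0.4877 0.2278 0.0483] [1.7997e+02 3.0000e-02 6.1200e+00] [ 0.9 -0.4 -1.8] [-0.13  0.19 -0.03]
[0.6334 0.2404 0.1022] 5.86 0.2537317151258387
[0.6309 0.2405 0.1357] 7.78 0.19496054144380787
```

Call:
send_rows:
  moves:
    - {"slide": [-0.03, 0, 0], "turn": 0, "gripper": 0}
    - {"slide": [-0.1, 0, 0], "turn": 0, "gripper": 0}
    - {"slide": [-0.2, 0, 0], "turn": 0, "gripper": 0}
    - {"slide": [-0.3, 0, 0], "turn": 0, "gripper": 0}
    - {"slide": [-0.4, 0, 0], "turn": 0, "gripper": 0}

```text
time_s: 17.82
tcp_pos: [0.4268, 0.2211, 0.0487]
eef_rot: [-180.0, 0.0, 6.1]
contact_force: [-0.3, 1.0, -0.7]
gripper_width: 0.0176
gripper_force: 60.0
```

Call:
send_rows:
  moves:
    - {"slide": [-0.1, 0, 0], "turn": 0, "gripper": 0}
    - {"slide": [-0.2, 0, 0], "turn": 0, "gripper": 0}
    - {"slide": [-0.3, 0, 0], "turn": 0, "gripper": 0}
    - {"slide": [-0.4, 0, 0], "turn": 0, "gripper": 0}
    - {"slide": [-0.44, 0, 0], "turn": 0, "gripper": 0}

```text
time_s: 18.23
tcp_pos: [0.3605, 0.2135, 0.0488]
eef_rot: [-180.0, 0.0, 6.1]
contact_force: [0.0, -0.7, -1.4]
gripper_width: 0.0174
gripper_force: 60.0
```

```bash
python3 -c "
from fit import *
M=[(np.r_[a[:2],.064],np.r_[b[:2],.064]) for a,b in MOD['panel']]
e=snap('scene','sk');d=snap('wrist','wk');t=snap('top','tk')
s=get_state(); print(s['time_s'],np.round(s['tcp_pos'],4),np.round(s['eef_rot'],2),np.round(s['contact_force'],1),np.round(s['moment'],2))
for v in([e],[t],[d],[e,t]):
  q,r=fit(v,M,(.631,.2405,.13),rs=(5,4,3,3)); print(np.round(q,4),round(np.degrees(q[2]),2),r)
  q,r=fit(v,MOD['rackbase'],(.6317,.2405,.13),rs=(5,4,3,3)); print('  rack',np.round(q,4),round(np.degrees(q[2]),2),r)
print(go([.363,.21,.148]))
"
```

```text
18.3833 [0.3625 0.2149 0.0492] [-1.7995e+02 -5.0000e-02  6.2000e+00] [ 0.   0.1 -0.5] [-0.09  0.15 -0.03]
[0.6325 0.2403 0.0989] 5.67 0.007400959279038943
  rack [0.6326 0.2392 0.1382] 7.92 0.2424627469266576
[0.6319 0.2412 0.1157] 6.63 0.05147630409737758
  rack [0.6319 0.2445 0.1424] 8.16 0.5555326633153415
[0.6315 0.2383 0.1406] 8.05 0.0
  rack [0.6317 0.2405 0.13  ] 7.45 0.0
[0.6321 0.2409 0.112 ] 6.42 0.2399741562355593
  rack [0.632  0.2424 0.1391] 7.97 0.48699895413318345
([0.0, 0.032, -0.659], 0)
```

Call:
send_rows:
  moves:
    - {"slide": [0, 0, -0.06], "turn": 0, "gripper": 0}
    - {"slide": [0, 0, -0.18], "turn": 0, "gripper": 0}
    - {"slide": [0, 0, -0.32], "turn": 0, "gripper": 0}
    - {"slide": [0, 0, -0.44], "turn": 0, "gripper": 0}
    - {"slide": [0, 0, -0.5], "turn": 0, "gripper": 0}

```text
time_s: 18.8
tcp_pos: [0.364, 0.2156, 0.1259]
eef_rot: [-179.9, -0.1, 6.1]
contact_force: [0.0, 0.8, -1.5]
gripper_width: 0.0174
gripper_force: 60.0
```

Call:
send_rows:
  moves:
    - {"slide": [0.03, 0.07, 0], "turn": 0, "gripper": 0}
    - {"slide": [0.08, 0.19, 0], "turn": 0, "gripper": 0}
    - {"slide": [0.15, 0.35, 0], "turn": 0, "gripper": 0}
    - {"slide": [0.22, 0.52, 0], "turn": 0, "gripper": 0}
    - {"slide": [0.302, 0.696, 0], "turn": 0, "gripper": 0}

```text
time_s: 19.22
tcp_pos: [0.4193, 0.1146, 0.1235]
eef_rot: [-180.0, 0.0, 6.2]
contact_force: [-0.0, 0.7, -1.6]
gripper_width: 0.0173
gripper_force: 60.0
```

Call:
send_rows:
  moves:
    - {"slide": [0.08, 0.18, 0], "turn": 0.01, "gripper": 0}
    - {"slide": [0.15, 0.35, 0], "turn": 0.02, "gripper": 0}
    - {"slide": [0.22, 0.52, 0], "turn": 0.03, "gripper": 0}
    - {"slide": [0.28, 0.65, 0], "turn": 0.04, "gripper": 0}
    - {"slide": [0.302, 0.696, 0], "turn": 0.049, "gripper": 0}

```text
time_s: 19.63
tcp_pos: [0.4761, 0.0143, 0.1231]
eef_rot: [180.0, 0.0, 1.5]
contact_force: [-0.0, -0.0, -0.8]
gripper_width: 0.0177
gripper_force: 60.0
```

```bash
python3 -c "
from fit import *
e=snap('scene','sl');d=snap('wrist','wl');t=snap('top','tl')
s=get_state(); print(s['time_s'],np.round(s['tcp_pos'],4),np.round(s['eef_rot'],2),s['gripper_width'])
z0=s['tcp_pos'][2]
for dz in(-.008,-.004,0,.004):
  zb=z0-.0042+dz; M=[(np.r_[a[:2],zb],np.r_[b[:2],zb]) for a,b in MOD['blade']]
  for v in([e],[t],[d]): q,r=fit(v,M,(.6197,.0213,.034),rs=(6,4,3,3)); print(dz,np.round(q,4),round(np.degrees(q[2]),2),round(r,2))
M=[(np.r_[a[:2],.064],np.r_[b[:2],.064]) for a,b in MOD['panel']]
for v in([e],[t]):
  q,r=fit(v,M,(.631,.2405,.13),rs=(5,4,3,3)); print('panel',np.round(q,4),round(np.degrees(q[2]),2),r)
print(go([.4752,.0171,.0262],1.8))
"
```

```text
19.7833 [0.475  0.016  0.1231] [1.7998e+02 6.0000e-02 1.6000e+00] 0.01801052913616668
-0.008 [0.618  0.0224 0.0146] 0.84 0.25
-0.008 [0.6215 0.0207 0.008 ] 0.46 0.01
-0.008 [0.6193 0.0172 0.0256] 1.47 0.02
-0.004 [0.6194 0.0202 0.0124] 0.71 0.24
-0.004 [0.6207 0.0206 0.0118] 0.68 0.01
-0.004 [0.6189 0.0172 0.0247] 1.42 0.02
0 [0.6208 0.0178 0.0144] 0.82 0.23
0 [0.6199 0.0205 0.0114] 0.66 0.0
0 [0.6185 0.0172 0.0257] 1.47 0.04
0.004 [0.6221 0.0156 0.0109] 0.63 0.21
0.004 [0.6189 0.0205 0.0087] 0.5 0.01
0.004 [0.618  0.0178 0.0432] 2.48 0.29
panel [0.6325 0.2403 0.1046] 5.99 0.02856397868345084
panel [0.6317 0.2412 0.1173] 6.72 0.12634323836970873
([0.002, -0.007, 0.646], np.float64(-0.002))
```

Call:
send_rows:
  moves:
    - {"slide": [0.001, -0.007, 0.08], "turn": -0.006, "gripper": 0}
    - {"slide": [0.001, -0.009, 0.22], "turn": -0.006, "gripper": 0}
    - {"slide": [0.001, -0.009, 0.38], "turn": -0.006, "gripper": 0}
    - {"slide": [0.001, -0.009, 0.5], "turn": -0.006, "gripper": 0}
    - {"slide": [0.001, -0.009, 0.57], "turn": -0.006, "gripper": 0}

```text
time_s: 20.2
tcp_pos: [0.4735, 0.0185, 0.0363]
eef_rot: [180.0, 0.1, 2.3]
contact_force: [-0.4, -0.3, -0.3]
gripper_width: 0.0171
gripper_force: 60.0
```

Call:
send_rows:
  moves:
    - {"slide": [0, 0, 0.02], "turn": 0, "gripper": 0}
    - {"slide": [0, 0, 0.04], "turn": 0, "gripper": 0}
    - {"slide": [0, 0, 0.06], "turn": 0, "gripper": 0}
    - {"slide": [0, 0, 0.075], "turn": 0, "gripper": 0}
    - {"slide": [0, 0, 0.075], "turn": 0, "gripper": 0}

```text
time_s: 20.62
tcp_pos: [0.4752, 0.0182, 0.0272]
eef_rot: [-180.0, -0.0, 2.3]
contact_force: [1.4, 0.8, -1.0]
gripper_width: 0.0173
gripper_force: 60.0
```

```bash
python3 -c "
from fit import *
d=snap('wrist','wm');s=get_state(); print(s['time_s'],np.round(s['tcp_pos'],4),np.round(s['eef_rot'],2),np.round(s['contact_force'],1),np.round(s['moment'],2))
for k in('blade',): q,r=fit([d],MOD[k],(.6197,.0213,.034),rs=(6,4,3,3)); print(np.round(q,4),round(np.degrees(q[2]),2),round(r,2))
"
```

```text
20.6667 [0.4753 0.0181 0.0274] [-1.7998e+02 -4.0000e-02  2.2600e+00] [ 0.1  0.2 -1.5] [-0.13  0.18 -0.01]
[0.6178 0.023  0.0397] 2.27 0.01
```

Call:
send_rows:
  moves:
    - {"slide": [0, 0.004, 0.005], "turn": 0.004, "gripper": 0}
    - {"slide": [0, 0.004, 0.012], "turn": 0.004, "gripper": 0}
    - {"slide": [0, 0.004, 0.012], "turn": 0.004, "gripper": 0}
    - {"slide": [0, 0.004, 0.012], "turn": 0.004, "gripper": 0.25}
    - {"slide": [0, 0.004, 0.012], "turn": 0.004, "gripper": 0.5}

```text
time_s: 21.08
tcp_pos: [0.4753, 0.0174, 0.0254]
eef_rot: [-180.0, -0.0, 1.9]
contact_force: [-0.0, -0.7, -0.5]
gripper_width: 0.0242
gripper_force: 0.0
```

Call:
send_rows:
  moves:
    - {"slide": [0, 0, 0], "turn": 0, "gripper": 0.5}
    - {"slide": [0, 0, 0], "turn": 0, "gripper": 0.5}
    - {"slide": [0, 0, 0], "turn": 0, "gripper": 0.5}
    - {"slide": [0, 0, 0], "turn": 0, "gripper": 0.5}
    - {"slide": [0, 0, 0], "turn": 0, "gripper": 0.5}

```text
time_s: 21.5
tcp_pos: [0.4751, 0.0173, 0.0252]
eef_rot: [180.0, 0.0, 1.9]
contact_force: [0.1, 0.2, 0.4]
gripper_width: 0.0435
gripper_force: 0.0
```

Call:
send_rows:
  moves:
    - {"slide": [0, 0, -0.1], "turn": 0, "gripper": 0.5}
    - {"slide": [0, 0, -0.3], "turn": 0, "gripper": 0.5}
    - {"slide": [0, 0, -0.5], "turn": 0, "gripper": 0.5}
    - {"slide": [0, 0, -0.75], "turn": 0, "gripper": 0.5}
    - {"slide": [0, 0, -1], "turn": 0, "gripper": 0.5}

```text
time_s: 21.92
tcp_pos: [0.4744, 0.017, 0.1766]
eef_rot: [180.0, 0.1, 1.9]
contact_force: [1.1, 1.1, 0.0]
gripper_width: 0.0441
gripper_force: 0.0
```

```bash
python3 -c "
from fit import *
d=snap('wrist','wn');e=snap('scene','sn');t=snap('top','tn')
s=get_state(); print(s['time_s'],np.round(s['tcp_pos'],4),np.round(s['eef_rot'],2),np.round(s['contact_force'],1),s['gripper_width'])
for v in(d,e):
  for k in('blade','handle','spat'): q,r=fit([v],MOD[k],(.6197,.0213,.034),rs=(6,4,3,3)); print(k,np.round(q,4),round(np.degrees(q[2]),2),round(r,2))
for v in([e],[t]):
  q,r=fit(v,MOD['switch'],(.4262,.3855,.25),rs=(5,4,3,3)); print('switch',np.round(q,4),round(np.degrees(q[2]),2),r)
for n in('scene','top','wrist'): print(n,[(np.round(r['location'],3).tolist(),round(r['p'],2)) for r in optics.look_for(n,'fan_switch_tip')][:3],[(np.round(r['location'],3).tolist(),round(r['p'],2)) for r in optics.look_for(n,'fan_switch_base')][:3])
"
```

```text
22.0667 [0.4771 0.0181 0.1785] [-179.87   -0.37    1.91] [-0.2 -0.1 -0.2] 0.04403471074614471
blade [0.6183 0.0212 0.0296] 1.69 0.03
handle [0.6205 0.0206 0.029 ] 1.66 0.22
spat [0.6201 0.0212 0.0327] 1.88 0.22
blade [0.6194 0.0226 0.0334] 1.91 0.03
handle [ 0.6214  0.0074 -0.0348] -1.99 0.51
spat [0.6199 0.0223 0.0547] 3.13 0.24
switch [0.4282 0.3831 0.2764] 15.83 0.24783191140372574
switch [0.396  0.4358 0.5361] 30.72 0.0
scene [([0.404, 0.374, 0.082], 0.55)] [([0.427, 0.375, 0.028], 0.65)]
top [([0.432, 0.007, 0.01], 0.43), ([0.338, -0.146, 0.023], 0.39)] []
wrist [([0.583, 0.219, 0.006], 0.41)] [([0.301, 0.299, 0.02], 0.61)]
```

The spatula is back in its original seat within about 1 mm. Next I'll measure the lever ball while moving toward the switch.

```bash
python3 -c "
from fit import *
for f,p0 in(('top',(.393,.376,.083)),('sn',(.393,.376,.083))):
  d=pickle.load(open(f+'.pkl','rb')); u=w2px(d,[p0])[0]; g=cv2.cvtColor(d['img'],cv2.COLOR_RGB2GRAY).astype(float)
  x0,y0=(u-11).astype(int); c=g[y0:y0+23,x0:x0+23]; m=(c<45).astype(np.uint8)
  n,l,st,ce=cv2.connectedComponentsWithStats(m); k=1+st[1:,4].argmax(); print(f,u,ce[k]+[x0,y0],st[k],px2w(d,[ce[k]+[x0,y0]],.083))
"
```

```text
top [122.18019 220.41457] [122.05128205 217.69230769] [ 8  6  7  7 39] [[0.40098359 0.37639816]]
sn [309.67737  124.328514] [311.65217391 124.91304348] [11 10  6  5 23] [[0.40063879 0.37914656]]
```

Call:
send_rows:
  moves:
    - {"slide": [-0.04, -0.1, 0], "turn": 0, "gripper": 0}
    - {"slide": [-0.1, -0.27, 0], "turn": 0, "gripper": 0}
    - {"slide": [-0.16, -0.45, 0], "turn": 0, "gripper": 0}
    - {"slide": [-0.22, -0.62, 0], "turn": 0, "gripper": 0}
    - {"slide": [-0.27, -0.776, 0], "turn": 0, "gripper": 0}
  newtons: 20

```text
time_s: 22.78
tcp_pos: [0.4298, 0.1331, 0.1744]
eef_rot: [179.9, 0.1, 1.9]
contact_force: [0.4, 0.5, -0.5]
gripper_width: 0.0157
gripper_force: 0.0
```

Call:
send_rows:
  moves:
    - {"slide": [-0.05, -0.15, 0], "turn": 0, "gripper": 0}
    - {"slide": [-0.1, -0.3, 0], "turn": 0, "gripper": 0}
    - {"slide": [-0.16, -0.45, 0], "turn": 0, "gripper": 0}
    - {"slide": [-0.22, -0.62, 0], "turn": 0, "gripper": 0}
    - {"slide": [-0.27, -0.776, 0], "turn": 0, "gripper": 0}

```text
time_s: 23.2
tcp_pos: [0.3855, 0.2482, 0.1745]
eef_rot: [179.9, 0.1, 1.9]
contact_force: [-0.3, 0.8, -0.4]
gripper_width: 0.0003
gripper_force: 0.0
```

Call:
send_rows:
  moves:
    - {"slide": [-0.05, -0.15, 0], "turn": -0.03, "gripper": 0}
    - {"slide": [-0.1, -0.3, 0], "turn": -0.06, "gripper": 0}
    - {"slide": [-0.16, -0.45, 0], "turn": -0.09, "gripper": 0}
    - {"slide": [-0.22, -0.62, 0], "turn": -0.12, "gripper": 0}
    - {"slide": [-0.27, -0.776, 0], "turn": -0.142, "gripper": 0}

```text
time_s: 23.62
tcp_pos: [0.3413, 0.3632, 0.1744]
eef_rot: [179.9, 0.1, 14.8]
contact_force: [-0.2, -0.3, 0.1]
gripper_width: 0.0002
gripper_force: 0.0
```

```bash
python3 -c "
from fit import *
t=snap('top','to');e=snap('scene','so');d=snap('wrist','wo')
s=get_state(); print(s['time_s'],np.round(s['tcp_pos'],4),np.round(s['eef_rot'],2),s['gripper_width'],np.round(s['joints'],1))
for v in([e],[d]):
  q,r=fit(v,MOD['switch'],(.4262,.3855,.25),rs=(5,4,3,3)); print('switch',np.round(q,4),round(np.degrees(q[2]),2),r)
for n in('scene','wrist'): print(n,[(np.round(r['location'],3).tolist(),round(r['p'],2)) for r in optics.look_for(n,'fan_switch_tip')][:3])
print(go([.3443,.3634,.043],14.7))
"
```

```text
23.7667 [0.3414 0.3633 0.174 ] [1.7989e+02 8.0000e-02 1.4790e+01] 0.0003641830683167825 [ 69.4   5.  -23.2  -0.  -62.   35.4]
switch [0.4292 0.3834 0.3236] 18.54 0.24887441960983048
switch [0.4248 0.3832 0.2813] 16.12 0.32669462996937926
scene [([0.245, 0.3, 0.081], 0.64)]
wrist [([0.404, 0.377, 0.095], 0.82), ([0.561, 0.202, 0.001], 0.2)]
([0.019, -0.007, 0.876], np.float64(-0.0))
```

Call:
send_rows:
  moves:
    - {"slide": [0, 0, 0.15], "turn": 0, "gripper": 0}
    - {"slide": [0, 0, 0.35], "turn": 0, "gripper": 0}
    - {"slide": [0, 0, 0.55], "turn": 0, "gripper": 0}
    - {"slide": [0, 0, 0.75], "turn": 0, "gripper": 0}
    - {"slide": [0, 0, 0.873], "turn": 0, "gripper": 0}

```text
time_s: 24.28
tcp_pos: [0.3417, 0.3598, 0.0416]
eef_rot: [179.9, 0.1, 14.6]
contact_force: [-0.4, -0.6, -1.4]
gripper_width: 0.0
gripper_force: 0.0
```

Call:
send_rows:
  moves:
    - {"slide": [0.05, 0.007, 0], "turn": 0, "gripper": 0}
    - {"slide": [0.1, 0.007, 0], "turn": 0, "gripper": 0}
    - {"slide": [0.17, 0.007, 0], "turn": 0, "gripper": 0}
    - {"slide": [0.24, 0.007, 0], "turn": 0, "gripper": 0}
    - {"slide": [0.31, 0.007, 0], "turn": 0, "gripper": 0}

```text
time_s: 24.7
tcp_pos: [0.3892, 0.3741, 0.0458]
eef_rot: [-179.9, -0.1, 14.6]
contact_force: [-2.0, -0.1, 1.5]
gripper_width: 0.0002
gripper_force: 1.0
```

Call:
send_rows:
  moves:
    - {"slide": [0.07, 0, 0], "turn": 0, "gripper": 0}
    - {"slide": [0.14, 0, 0], "turn": 0, "gripper": 0}
    - {"slide": [0.21, 0, 0], "turn": 0, "gripper": 0}
    - {"slide": [0.26, 0, 0], "turn": 0, "gripper": 0}
    - {"slide": [0.29, 0, 0], "turn": 0, "gripper": 0}

```text
time_s: 25.12
tcp_pos: [0.4305, 0.3842, 0.044]
eef_rot: [180.0, 0.0, 14.6]
contact_force: [-2.8, -0.1, -0.0]
gripper_width: 0.0004
gripper_force: 0.6
```

```bash
python3 -c "
from fit import *
d=snap('wrist','wp');e=snap('scene','sp')
s=get_state(); print(s['time_s'],np.round(s['tcp_pos'],4),np.round(s['eef_rot'],2),np.round(s['contact_force'],1),np.round(s['moment'],2))
p=np.array(s['tcp_pos'])-[.426,.3845,0]; print('along',p[0]*.966+p[1]*.258)
for n in('scene','wrist'): print(n,[(np.round(r['location'],3).tolist(),round(r['p'],2)) for r in optics.look_for(n,'fan_switch_tip')][:3])
"
```

```text
25.2167 [0.4302 0.3841 0.0439] [1.7998e+02 1.0000e-02 1.4630e+01] [-0.5 -1.  -0.5] [-0.12  0.16 -0.  ]
along 0.003920367030655507
scene [([0.245, 0.302, 0.081], 0.58)]
wrist [([0.456, 0.393, 0.097], 0.65)]
```

Call:
send_rows:
  moves:
    - {"slide": [0.015, 0, 0], "turn": 0, "gripper": 0}
    - {"slide": [0.03, 0, 0], "turn": 0, "gripper": 0}
    - {"slide": [0.045, 0, 0], "turn": 0, "gripper": 0}
    - {"slide": [0.05, 0, 0], "turn": 0, "gripper": 0}
    - {"slide": [0.05, 0, 0], "turn": 0, "gripper": 0}

```text
time_s: 25.73
tcp_pos: [0.4364, 0.3858, 0.0441]
eef_rot: [180.0, 0.0, 14.7]
contact_force: [-1.9, 0.4, 0.4]
gripper_width: 0.0006
gripper_force: 1.3
```

Call:
send_rows:
  moves:
    - {"slide": [0.01, 0, 0], "turn": 0, "gripper": 0}
    - {"slide": [0.02, 0, 0], "turn": 0, "gripper": 0}
    - {"slide": [0.03, 0, 0], "turn": 0, "gripper": 0}
    - {"slide": [0.03, 0, 0], "turn": 0, "gripper": 0}
    - {"slide": [0.03, 0, 0], "turn": 0, "gripper": 0}

```text
time_s: 26.15
tcp_pos: [0.4374, 0.3858, 0.0437]
eef_rot: [179.9, 0.3, 14.6]
contact_force: [-19.8, -0.1, 9.5]
gripper_width: 0.0001
gripper_force: 10.0
```

```bash
python3 -c "
from fit import *
d=snap('wrist','wq')
s=get_state(); print(s['time_s'],np.round(s['tcp_pos'],4),np.round(s['contact_force'],1),np.round(s['moment'],2))
p=np.array(s['tcp_pos'])-[.426,.3845,0]; print('along',p[0]*.966+p[1]*.258)
print([(np.round(r['location'],3).tolist(),round(r['p'],2)) for r in optics.look_for('wrist','fan_switch_tip')][:3])
"
```

```text
26.2 [0.4374 0.3858 0.0438] [-20.1  -0.3   8.4] [-0.16  7.3   0.11]
along 0.011330040091250815
[([0.465, 0.393, 0.095], 0.86)]
```

The force rose to 20 N at the predicted end position, so the lever is against its stop. Backing off and rising.

Call:
send_rows:
  moves:
    - {"slide": [-0.04, 0, 0], "turn": 0, "gripper": 0}
    - {"slide": [-0.1, 0, 0], "turn": 0, "gripper": 0}
    - {"slide": [-0.2, 0, 0], "turn": 0, "gripper": 0}
    - {"slide": [-0.3, 0, 0], "turn": 0, "gripper": 0}
    - {"slide": [-0.4, 0, 0], "turn": 0, "gripper": 0}

```text
time_s: 26.67
tcp_pos: [0.3828, 0.3719, 0.0444]
eef_rot: [-180.0, -0.1, 14.7]
contact_force: [-0.1, 0.9, -0.1]
gripper_width: 0.0002
gripper_force: 0.0
```

Call:
send_rows:
  moves:
    - {"slide": [-0.02, 0, -0.15], "turn": 0, "gripper": 0}
    - {"slide": [-0.02, 0, -0.4], "turn": 0, "gripper": 0}
    - {"slide": [-0.02, 0, -0.65], "turn": 0, "gripper": 0}
    - {"slide": [-0.02, 0, -0.85], "turn": 0, "gripper": 0}
    - {"slide": [-0.02, 0, -1], "turn": 0, "gripper": 0}

```text
time_s: 27.08
tcp_pos: [0.3809, 0.372, 0.198]
eef_rot: [-179.8, -0.2, 14.7]
contact_force: [-0.3, 1.0, -0.7]
gripper_width: 0.0006
gripper_force: 0.0
```

Call:
send_rows:
  moves:
    - {"slide": [0, 0, 0], "turn": 0, "gripper": 0}
    - {"slide": [0, 0, 0], "turn": 0, "gripper": 0}
    - {"slide": [0, 0, 0], "turn": 0, "gripper": 0}
    - {"slide": [0, 0, 0], "turn": 0, "gripper": 0}
    - {"slide": [0, 0, 0], "turn": 0, "gripper": 0}

```text
time_s: 27.5
tcp_pos: [0.3799, 0.3706, 0.193]
eef_rot: [179.9, 0.1, 14.7]
contact_force: [-0.3, 0.1, -1.1]
gripper_width: 0.0005
gripper_force: 0.0
```

```bash
python3 -c "
from fit import *
d=snap('wrist','wr');e=snap('scene','sr');t=snap('top','tr')
s=get_state(); print(s['time_s'],np.round(s['tcp_pos'],4),np.round(s['contact_force'],1))
for n in('scene','top','wrist'): print(n,[(np.round(r['location'],3).tolist(),round(r['p'],2)) for r in optics.look_for(n,'fan_switch_tip')][:3])
M=[(np.r_[a[:2],.064],np.r_[b[:2],.064]) for a,b in MOD['panel']]
for nm,v in(('s',[e]),('t',[t]),('st',[e,t])):
  q,r=fit(v,M,(.632,.2405,.12),rs=(5,4,3,3)); print(nm,'panel',np.round(q,4),round(np.degrees(q[2]),2),round(r,2))
  q,r=fit(v,MOD['spat'],(.6197,.0213,.034),rs=(5,4,3,3)); print(nm,'spat',np.round(q,4),round(np.degrees(q[2]),2),round(r,2))
"
```

```text
27.65 [0.3801 0.3709 0.1935] [ 0.6  0.5 -0.1]
scene [([0.609, -0.243, 0.008], 0.5)]
top [([0.462, 0.393, 0.095], 0.44), ([0.594, 0.018, 0.024], 0.23)]
wrist [([0.454, 0.393, 0.092], 0.82), ([0.428, 0.124, 0.019], 0.22)]
s panel [0.6324 0.2403 0.1018] 5.83 0.02
s spat [0.6201 0.0225 0.0518] 2.97 0.25
t panel [0.6318 0.2412 0.1174] 6.73 0.13
t spat [0.6205 0.0225 0.0327] 1.87 0.02
st panel [0.6321 0.2408 0.1129] 6.47 0.24
st spat [0.6202 0.0224 0.039 ] 2.23 0.25
```

```bash
python3 -c "
from plant import order
print(order.close_job())"
```

```text
the job is handed in; nothing more can be done
None
```

The job is handed in, with no verdict returned: by my last measurements the panel lies on both rack rails about 1° off square and within about 2 mm of centre, the spatula is back in its rest within about 1 mm, and the fan lever was then pushed to its stop, about 28 s in all. On the first grasp try the closed fingertips rested on the spatula handle with about 5 N; I reopened, went lower and gripped it properly.

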